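# Snap the pipe clip shut with the spring pliers

## Task

Take the spring pliers out of their stand, put their jaws over the two ears of the snap clip on the manifold's pipe and squeeze gently just until the clip clicks shut, without crushing it against its stop or touching it with anything but the pliers. Then open the pliers, take them off and put them back in the stand, upright with the jaws down in the pocket, and leave the things standing around where they are.

Things in the scene. Friction and masses are not known exactly. Their poses are not given: they have to be found in the camera images.
- stand_pocket (a point): Centre of the pocket floor, 8 mm above the table, of the fixed stand for the pliers: dark 80 x 100 mm base plate with a grey rectangular pocket, open at the top. The pocket is 18 mm inside along its own x, 60 mm along its own y and 37 mm deep (rim 45 mm above the table; walls 8 and 7 mm thick). z up.
- pliers: First half (handle +y, jaw -y) of spring-opened pliers with green handles and steel jaws, 141 mm long, about 0.14 kg, standing jaws down in the stand. Origin on the pivot, 51 mm above the pocket floor; z points up to the handles, x is the pivot's axis, handles and jaws open along y. In the stand its axes lie along the stand's.
- pliers_grip (a point): On the first half, between the handles, 72 mm above the pivot: where to grip them across y. The bowed green grips are 16 mm wide along x, reach 40 to 90 mm above the pivot and measure about 68 mm over their outsides here when sprung open. Squeezed in by 5 mm or so, their spring holds the pliers between the fingers. Each handle pushes back with 5 N when open, 9 N nearly shut.
- pliers_tips (a point): On the first half, between the jaw tips, 42 mm below the pivot. The flat steel tips are 12 mm wide along x, 6 mm thick, reach from 33 to 51 mm below the pivot and stand 40 mm apart inside (52 mm over all) when sprung open. Pinching the handles closes the jaws: the jaw gap shrinks by about 0.6 mm for each mm that the handles come together, and the tips sink, in all by some 8 mm: ease the hand up.
- manifold: Fixed aluminium block 100 x 70 mm, top 40 mm above the table, on a 120 x 80 mm base plate, with an upright steel pipe of 18 mm diameter (25 mm bead at its end) that rises from its centre to 113 mm above the table. Origin at the centre of its underside, z up.
- clip_mouth (a point): Middle between the two ears of the snap clip on the pipe, 26 mm from the pipe's axis, 74 mm above the table. -x points away from the pipe along the ears, y goes across them, z is up. The ears stand from 8 mm below to 8 mm above this point and reach 6 mm beyond it along -x; a steel snap button 15 mm nearer the pipe reaches up to 22 mm above it. Nothing is under the ears down to the manifold's top, 26 mm below.
- clip_ears (a point): Same point and axes as clip_mouth. Black fixed ear at -y: outer face 11.5 mm off this point. Orange moving ear at +y: the outer face of its pad (12 mm long, centred on this point) is 8.5 to 17.5 mm off while open; this differs each time and is not reported. The clip turns on the pipe under light friction (about 1 N at the ears), so the ears centre themselves between the jaws.
- clip_ear (a joint): Travel of the orange ear towards the black one: 0 open, 0.009 m shut on its hard stop. The pinch it needs is about 9 N at first and falls off to the middle (6.5 mm); beyond, it snaps by itself to 0.009 m and stays. Let go before the middle, it springs open. Past the click the jaws have about 2 mm of slack, then meet the hard stop. More than 15 N from a jaw breaks the clip.
- bottle: Bystander: small clear bottle with blue cap, 47 mm diameter, 88 mm high; origin under its centre.
- tape: Bystander: yellow tape roll lying flat, 52 mm diameter, 19 mm high; origin under its centre.
- dish: Bystander: round flat clear dish, 60 mm diameter, 16 mm high; origin under its centre.
- pliers_b: Second half of the pliers, the mirror image of the first (handle at -y, jaw at +y), on the same pivot and with the same origin. Squeezed evenly, the two halves turn towards each other by 0.37 rad each from sprung open (jaws 40 mm apart) to the pliers' own stop (jaws about 7 mm apart).
- clip: Snap clip: black collar, 34 mm diameter, 14 mm high, round the pipe, with the two ears. Origin on the pipe's axis, 74 mm above the table; -x points to the ears, z up.
Things that resemble listed ones, but are neither listed nor needed, are in the scene too. Leave any red or yellow look-alike of the pliers alone.

How it is judged (in metres and radians):
On the way, in this order (a step that is already met when the one before it is completed fails the run):
1. the pliers are lifted clear of the stand with the clip still open (z of pliers in the frame of stand_pocket above 0.1 m and value of joint clip_ear below 0.003 m), for 0.1 s.
2. the clip has clicked shut (value of joint clip_ear above 0.0075 m), for 0.2 s.
At the end, for the whole second after the job is handed in: The clip is shut (orange ear within 1.5 mm of its stop), and the pliers stand at rest and released in the stand's pocket: pivot within 15 mm of the pocket's centre in plan and at most 58 mm above its floor, upright within 0.3 rad (value of joint clip_ear above 0.0075 m and horizontal distance between pliers and stand_pocket below 0.015 m and z of pliers in the frame of stand_pocket below 0.058 m and angle between pliers's own z axis and vertical below 0.3 rad and linear speed of pliers below 0.03 m/s); the robot touches nothing.
It fails at once if a jaw presses on the clip with more than 15 N (clip crushed) (contact force between pliers_b and clip above 15 N).
It fails at once if the robot itself touches the clip (contact force between any of the fingers, the arm and clip above 0.5 N).
It fails at once if a bystander is moved by more than 20 mm (distance of any of bottle, tape, dish from where it was at the start of the episode above 0.02 m).
It also fails if it takes over 72 s, if anything falls off the work surface, if the arm or the gripper's body presses on something with over 40 N, if the wrist force passes 120 N, or if a joint passes its speed limit or range.

## Robot

A 7-joint arm with a two-finger parallel gripper is mounted at the origin on the work surface; the furniture and walls round the work are solid. World frame = base frame: x ahead of the robot, y to its left, z up, the work surface at z = 0. Lengths are in mm, angles in rad, forces in N, time in s.
With the tool pointing down it reaches from about 375 to 925 mm from the base axis. Payload 3.1 kg.
Tool frame: the origin (TCP) lies at the very end of the fingers, on their centre line; the grasp point (between the pads) lies behind it (pinch_z is the z of the grasp point in the tool frame, in mm); z points along the fingers, y is the direction in which the jaws open and shut (so a half turn about z gives the same grasp; the last joint's range is limited). The gripper opens to 85 mm and grips with 20 to 120 N. Pads are 22 mm wide; open, the fingers measure 114 mm over their backs; the gripper's body (76 mm by 85 mm) begins 54 mm behind the grasp point. The pads swing forward as they close: fully open they stand 13 mm farther back than shut.
Start: joints at [1.228, 0.383, 0.044, 1.598, -0.018, 1.161, -0.05], TCP at [157.555, -630.618, 231.269] pointing down, gripper open.
Joint ranges: [-2.61, 2.61], [-0.41, 2.15], [-1.48, 1.57], [0, 2.5], [-1.57, 4.71], [0.05, 1.97], [-2.85, 2.85]. Speed limits (rad/s): [2.79, 2.79, 3.14, 3.14, 3.14, 3.14, 3.14].

## Interface

Orientations are given as [roll, pitch, yaw] about the fixed x, y, z axes, in that order (R = Rz(yaw) Ry(pitch) Rx(roll)).
In Python, from workcell import * gives the robot as it stands.
- The arm moves only by the shell command python3 -m handwheel 'ROWS'. ROWS is JSON, a list of rows, each an object with "offset": the shift along the tool's x, y, z as a fraction of full scale, a list of three; "turn": the turn, a rotation vector about the tool's x, y, z as a fraction of full scale, a list of three; "fingers": the closure, from -1 (fully open) to 1 (shut), so that 0 is half open. In form: [{"offset": [dx, dy, dz], "turn": [wx, wy, wz], "fingers": fingers}, ...]. A call has 1 to 5 rows; each row is the pose to reach, as a shift and turn from the pose commanded when the call began, along the tool's axes at that moment, turning the shorter way round; what a row does not reach only later rows make up. Full scale, the value 1, is 0.1 m for a shift and pi rad for a turn. A row lasts 1/8 s, in which the tool goes at most 62.5 mm and 10.7 degrees, less where a joint would pass 70% of its speed; a pose out of reach is approached as far as the arm can. A call with a number of a shift or a turn outside -1 to 1 is refused whole. A call with a gripper value outside its range is refused whole. The fingers move at their own pace and stop on an object; the grip force is fixed at half the most. Time passes only in rows, so rows that repeat a pose let the fingers close. It gives the time, the measured TCP pose, the force and the opening at its end, in the units of the state.
- get_obs(): the state, without advancing time (a new reading comes with each control period).
- grab_frame(name): name is "scene" or "top" or "wrist"; returns a dict with "img" (480x640x3 uint8, blue, green, red), "mtx" (3x3 intrinsics, pixels), "rvec" (rotation vector, rad) and "tvec" (3), from world to camera coordinates, as OpenCV has them; the wrist camera has in their place "hand_eye" (4x4, takes a point from camera to tool coordinates, whose origin is the TCP and whose axes are the flange's). Camera axes: x right, y down, z forward; pixel columns grow to the right and rows downward; lengths in mm; the calibration is good to about 2 mm. A picture is of the moment at which its call begins: read the wrist's pose just before it. There is no depth.
- close_job(): hands the job in, once; it reports no verdict.
The state is a dict: "time_s": time; "joint_positions": joint angles; "qvel": joint speeds; "tau": joint torques, N m; "position": TCP position; "orientation": TCP orientation; "ft_force": force on the tool from outside, world axes, zero at the start; "wrist_torque": the same for the moment, N m; "width": finger opening in mm.
Only numpy, scipy, OpenCV 4.12 (cv2) and the standard library are available. Lean on these libraries where they do the work, as an engineer would, in place of code of your own. Each camera call takes 0.05 s, during which the arm holds its last target.

## Working session

There is one attempt and no reset: what is moved stays moved. The work goes in short steps, Python scripts to look and compute and a shell command to move; the robot and the scene stay as the last step left them, time stands still between calls to the robot, and variables do not carry over. Pictures are saved under pics/ and viewed, and the job is handed in when it is done.

```bash
ls; mkdir -p pics
python3 - <<'E'
from workcell import *
import cv2
print(get_obs())
for n in ["scene","top","wrist"]:
    f=grab_frame(n); cv2.imwrite(f"pics/{n}0.png",f["img"])
    print(n,{k:(v.tolist() if hasattr(v,'tolist') else v) for k,v in f.items() if k!="img"})
E
```

```text
pics
{'time_s': 0.0, 'joint_positions': array([ 1.22818602,  0.38387118,  0.04384948,  1.599607  , -0.01790463,
        1.16117009, -0.04989143]), 'qvel': array([ 1.18076533e-03,  8.30033503e-05,  1.73575194e-04,  5.21401632e-04,
       -8.58043618e-04, -1.51725057e-04,  9.26922847e-04]), 'tau': array([-2.53015223e-04, -4.33457386e+01,  1.02457099e+00, -2.49511671e+01,
        1.06948736e-02,  1.12566201e-02, -6.20260536e-06]), 'position': array([ 157.29655   , -629.69930333,  229.84871745]), 'orientation': array([-3.13893381e+00,  1.46252603e-04,  2.44882028e-01]), 'ft_force': array([ 0.76361668, -0.09216215,  0.24814472]), 'wrist_torque': array([-0.01075099, -0.01345445,  0.00949497]), 'width': 85.46425917073788}
scene {'mtx': [[609.5311148172536, 0.0, 325.8685239467121], [0.0, 609.5311148172536, 236.42048794752301], [0.0, 0.0, 1.0]], 'rvec': [1.0962663382812003, -2.2612861418849266, 1.1620337193741899], 'tvec': [374.47483134748495, 305.7522789545045, 965.2902618352241]}
top {'mtx': [[445.01826629101737, 0.0, 323.2363152649895], [0.0, 445.01826629101737, 242.84484045984692], [0.0, 0.0, 1.0]], 'rvec': [2.1856877916092268, -2.138047155044452, 0.12539480162223984], 'tvec': [56.16387166648106, 507.1746442025455, 1111.1127682930398]}
wrist {'mtx': [[393.9252777174271, 0.0, 319.4494080911033], [0.0, 393.9252777174271, 241.48457660361282], [0.0, 0.0, 1.0]], 'hand_eye': [[-0.0006487330002574212, -0.947789786802071, -0.31889512253902064, 82.64513535892848], [0.9999991209181989, -0.000983639235523078, 0.0008891662848297728, 0.612717895548065], [-0.0011564204780768314, -0.31889426537261073, 0.9477895917365518, -142.00854025892403], [0.0, 0.0, 0.0, 1.0]]}
```

View pics/scene0.png

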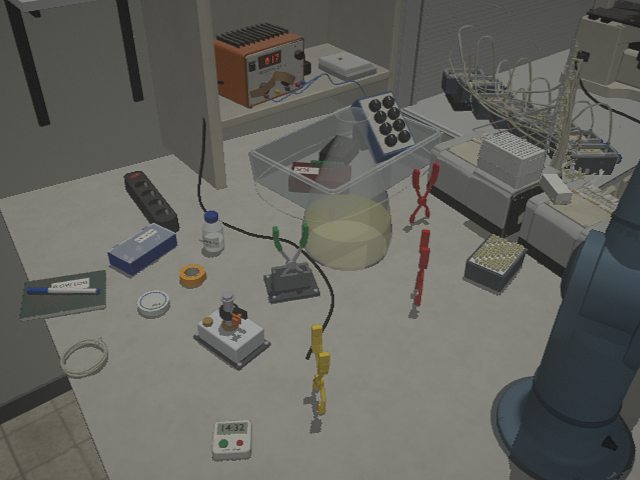

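View pics/top0.png

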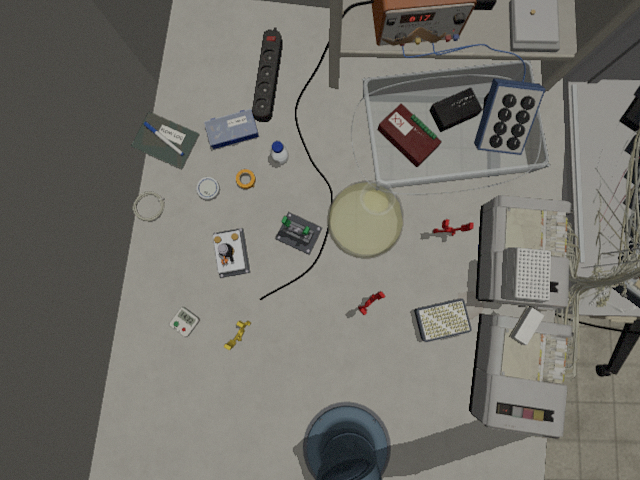

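View pics/wrist0.png

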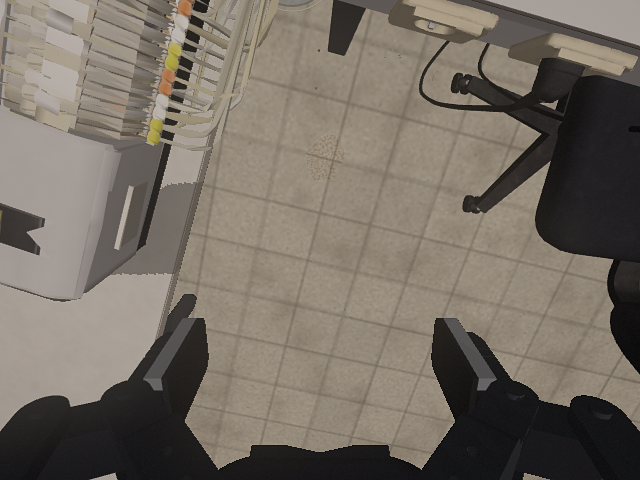

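```bash
cat > h.py <<'E'
import numpy as np, cv2
from workcell import *
from scipy.spatial.transform import Rotation as Rn
def cam(f,obs=None):
    K=np.array(f["mtx"])
    if "rvec" in f:
        R=cv2.Rodrigues(np.array(f["rvec"],float))[0]; t=np.array(f["tvec"],float).ravel()
        return K,R,t
    T=np.eye(4);T[:3,:3]=Rn.from_euler('xyz',obs["orientation"]).as_matrix();T[:3,3]=obs["position"]
    M=np.linalg.inv(T@np.array(f["hand_eye"]))
    return K,M[:3,:3],M[:3,3]
def proj(c,p):
    K,R,t=c; q=(R@np.atleast_2d(p).T).T+t; q=(K@q.T).T; return q[:,:2]/q[:,2:]
def ray(c,uv):
    K,R,t=c; o=-R.T@t; d=R.T@np.linalg.inv(K)@np.array([uv[0],uv[1],1.]); return o,d/np.linalg.norm(d)
def onz(c,uv,z):
    o,d=ray(c,uv); return o+d*(z-o[2])/d[2]
def tri(cs,uvs):
    A=np.zeros((3,3));b=np.zeros(3)
    for c,uv in zip(cs,uvs):
        o,d=ray(c,uv);P=np.eye(3)-np.outer(d,d);A+=P;b+=P@o
    p=np.linalg.solve(A,b)
    return p,[np.linalg.norm((np.eye(3)-np.outer(ray(c,uv)[1],ray(c,uv)[1]))@(p-ray(c,uv)[0])) for c,uv in zip(cs,uvs)]
E
python3 - <<'E'
from h import *
f=grab_frame("top");c=cam(f);g=grab_frame("scene");d=cam(g)
print(proj(c,[[0,0,0],[157,-630,230],[500,0,0],[500,100,0]]), -c[1].T@c[2])
for n,uv in dict(stand=(298,232),man=(230,252),bottle=(279,160),tape=(245,179),dish=(207,188),yc=(366,218),y=(238,334)).items(): print(n,onz(c,uv,0),onz(c,uv,40))
a=cv2.resize(f["img"][180:300,190:350],None,fx=5,fy=5,interpolation=cv2.INTER_CUBIC);cv2.imwrite("pics/topz.png",a)
b=cv2.resize(g["img"][210:370,180:340],None,fx=3.75,fy=3.75,interpolation=cv2.INTER_CUBIC);cv2.imwrite("pics/scz.png",b)
E
```

```text
[[345.73083563 445.97632028]
 [664.27462744 410.23786484]
 [348.79874937 246.89282227]
 [310.7332486  246.05574129]] [ 374.30739166   66.21031712 1162.09390951]
stand [536.5160575  134.49502228   0.        ] [530.93273366 132.14461998  40.        ]
man [479.64855039 311.20702728   0.        ] [476.02264175 302.77408711  40.        ]
bottle [730.58986196 191.08343897   0.        ] [718.32639625 186.78522793  40.        ]
tape [676.32782005 280.17103355   0.        ] [665.9320878  272.80637172  40.        ]
dish [649.51719976 380.38570108   0.        ] [640.04430585 369.57158765  40.        ]
yc [577.89444948 -44.3368128    0.        ] [570.88685548 -40.53171137  40.        ]
y [268.85779875 280.93877499   0.        ] [272.48743976 273.54768702  40.        ]
```

View pics/topz.png

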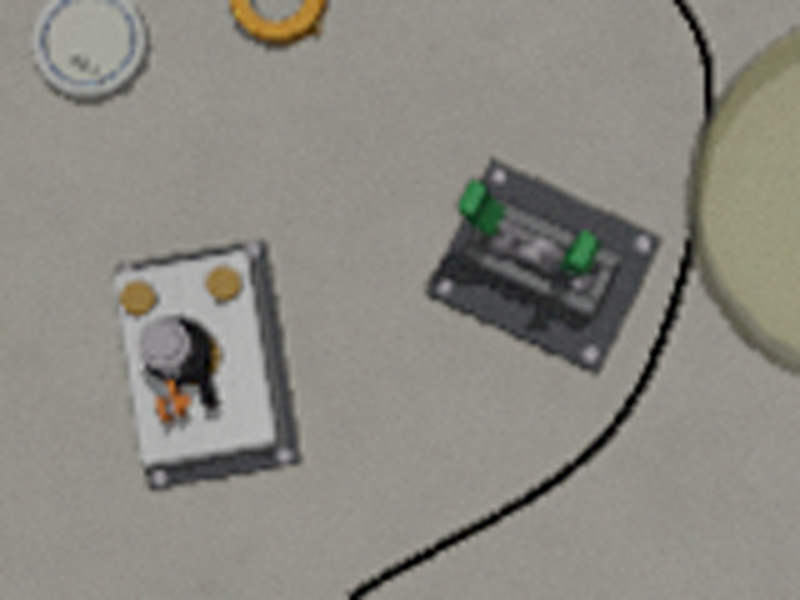

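View pics/scz.png

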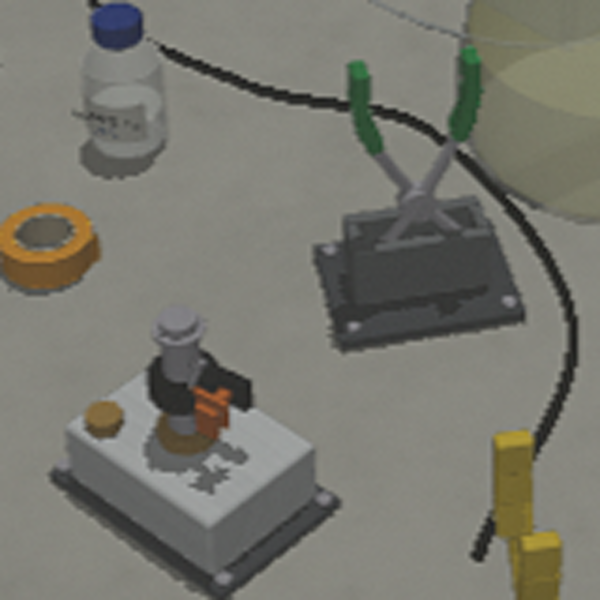

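Run:
```python
from h import *
import workcell; print(dir(workcell)); print({k:getattr(workcell,k) for k in dir(workcell) if 'pinch' in k.lower()})
f=grab_frame("top");c=cam(f);g=grab_frame("scene");d=cam(g)
T=lambda x,y:((x+.5)/5-.5+190,(y+.5)/5-.5+180)
S=lambda x,y:((x+.5)/3.75-.5+180,(y+.5)/3.75-.5+210)
sc=np.array([onz(c,T(*p),8)[:2] for p in [(498,176),(643,243),(590,353),(445,286)]])
print("stand screws",sc,sc.mean(0),np.linalg.norm(np.diff(sc,axis=0),axis=1)); 
v=sc[0]-sc[1]+sc[3]-sc[2]; print("stand y yaw",np.arctan2(v[1],v[0]))
s2=np.array([onz(d,S(*p),8)[:2] for p in [(329,250),(354,327),(508,301)]]); print("scene screws",s2, (s2[0]+s2[2])/2)
# green tops
print("handles",tri([c,d],[T(475,195),S(358,68)]),tri([c,d],[T(584,245),S(471,52)]))
print("handles scene swap",tri([c,d],[T(475,195),S(471,52)]))
print("pipe top",onz(c,T(167,340),113),onz(d,S(180,318),113),tri([c,d],[T(167,340),S(180,318)]))
mb=np.array([onz(c,T(*p),40)[:2] for p in [(118,268),(250,250),(276,443),(143,465)]]);print(mb,mb.mean(0))
for n,p in dict(or1=(172,398),or2=(160,418),or3=(183,408),blk=(212,398),ctr=(185,345)).items(): print(n,onz(c,T(*p),82))
```

```text
['MotionError', '__builtins__', '__cached__', '__doc__', '__file__', '__loader__', '__name__', '__package__', '__spec__', 'close_job', 'get_obs', 'grab_frame', 'pinch_z']
{'pinch_z': -18.700000000000003}
stand screws [[580.53270823 158.45912291]
 [546.62289626  81.3898978 ]
 [488.09572651 107.65562322]
 [521.61053432 184.36828992]] [534.21546633 132.96823346] [84.19941096 64.15074381 83.71424953]
stand y yaw 1.157594517028092
scene screws [[585.20356315 161.76270596]
 [526.0415192  186.74332158]
 [493.41735733 110.49704024]] [539.31046024 136.1298731 ]
handles (array([548.54387487, 160.03666611, 148.40902423]), [np.float64(3.267266296336761), np.float64(3.2672662963368766)]) (array([525.55770461, 108.30685043, 149.41053779]), [np.float64(2.282283946515471), np.float64(2.282283946515641)])
handles scene swap (array([526.04272292, 139.22710507, 169.02561727]), [np.float64(23.134853085970644), np.float64(23.13485308597057)])
pipe top [479.50161634 304.44337137 113.        ] [481.29049974 310.61888253 113.        ] (array([481.63766021, 307.35552533, 110.21076109]), [np.float64(2.858758475472205), np.float64(2.85875847547218)])
[[523.07150653 347.69913668]
 [533.80455579 280.98252103]
 [435.86164888 263.59395119]
 [423.31389489 330.06758869]] [479.01290152 305.5857994 ]
or1 [454.31970109 307.69349247  82.        ]
or2 [444.45682404 313.05696424  82.        ]
or3 [449.56794659 302.11647396  82.        ]
blk [454.74892899 288.24726175  82.        ]
ctr [480.35385278 302.59079034  82.        ]
```

```bash
python3 -m handwheel '[{"offset":[0,0,-0.6],"turn":[0,0,0],"fingers":-1},{"offset":[0,0,-1],"turn":[0,0,0],"fingers":-1},{"offset":[0,0,-1],"turn":[0,0,0],"fingers":-1}]'; python3 -m handwheel '[{"offset":[0.3,-0.3,-0.4],"turn":[0,0,0.03],"fingers":-1},{"offset":[0.7,-0.6,-0.8],"turn":[0,0,0.06],"fingers":-1},{"offset":[1,-1,-0.8],"turn":[0,0,0.08],"fingers":-1},{"offset":[1,-1,-0.8],"turn":[0,0,0.1],"fingers":-1}]'
```

```text
time_s: 0.72
position: [158.2, -633.2, 337.0]
orientation: [3.131, -0.001, 0.245]
ft_force: [0.1, -0.9, 0.7]
width: 85.3
time_s: 1.23
position: [234.3, -505.0, 411.2]
orientation: [-3.14, -0.001, -0.063]
ft_force: [-0.3, -0.6, -0.6]
width: 85.3
```

```bash
python3 -m handwheel '[{"offset":[0.4,-0.5,0],"turn":[0,0,0.04],"fingers":-1},{"offset":[0.8,-1,0],"turn":[0,0,0.08],"fingers":-1},{"offset":[0.8,-1,0],"turn":[0,0,0.109],"fingers":-1},{"offset":[0.8,-1,0],"turn":[0,0,0.109],"fingers":-1}]'; for i in 1 2 3 4; do python3 -m handwheel '[{"offset":[-0.2,-0.5,0],"turn":[0,0,0],"fingers":-1},{"offset":[-0.1,-1,0],"turn":[0,0,0],"fingers":-1},{"offset":[0,-1,0],"turn":[0,0,0],"fingers":-1}]'|sed -n 1,3p; done
```

```text
time_s: 1.72
position: [317.3, -414.1, 410.1]
orientation: [-3.141, 0.002, -0.409]
ft_force: [-0.3, -0.7, 0.6]
width: 85.7
time_s: 2.1
position: [358.7, -320.4, 411.2]
orientation: [-3.141, -0.0, -0.405]
time_s: 2.48
position: [398.6, -229.3, 411.2]
orientation: [-3.141, -0.0, -0.405]
time_s: 2.85
position: [438.6, -138.0, 411.3]
orientation: [-3.141, -0.0, -0.405]
time_s: 3.22
position: [478.5, -46.7, 411.2]
orientation: [-3.14, 0.0, -0.406]
```

```bash
python3 -m handwheel '[{"offset":[-0.1,-0.5,0],"turn":[0,0,0],"fingers":-1},{"offset":[-0.1,-0.95,0],"turn":[0,0,0],"fingers":-1},{"offset":[-0.1,-0.95,0],"turn":[0,0,0],"fingers":-1}]'|sed -n 1,3p;python3 -m handwheel '[{"offset":[-0.1,-0.5,0.5],"turn":[0,0,0],"fingers":-1},{"offset":[-0.1,-0.95,1],"turn":[0,0,0],"fingers":-1},{"offset":[-0.1,-0.95,1],"turn":[0,0,0],"fingers":-1},{"offset":[-0.1,-0.95,1],"turn":[0,0,0],"fingers":-1}]'|sed -n 1,3p
python3 - <<'E'
from h import *
o=get_obs();f=grab_frame("wrist");cv2.imwrite("pics/w1.png",f["img"]);np.save("w1.npy",np.r_[o["position"],o["orientation"]]);print(o["position"],o["orientation"])
c=cam(f,o)
p=np.array([536.5,134.5,8]);y=np.array([np.cos(1.1576),np.sin(1.1576),0])
print(proj(c,[p+[0,0,37],p+[0,0,123]+0*y,p+[0,0,123]+34*y,p+[0,0,123]-34*y]))
E
```

```text
time_s: 3.6
position: [507.1, 43.3, 410.7]
orientation: [-3.14, 0.001, -0.408]
time_s: 4.1
position: [535.3, 130.6, 310.1]
orientation: [3.139, 0.002, -0.414]
[535.32928497 130.5614959  310.10951043] [ 3.13916755e+00  1.75637067e-03 -4.14293433e-01]
[[314.54082132 192.8356065 ]
 [313.65495072 213.61530618]
 [273.16294317 213.71613031]
 [354.12674094 213.51453239]]
```

View pics/w1.png

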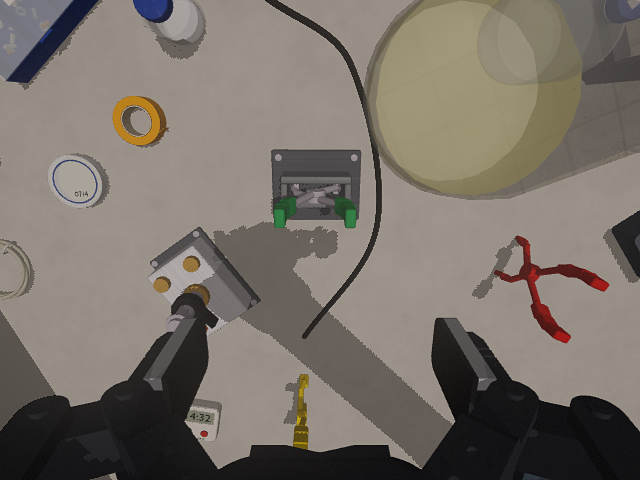

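Run:
```python
from h import *
f=grab_frame("wrist");o=get_obs();im=cv2.imread("pics/w1.png")
a=np.load("w1.npy");o={"position":a[:3],"orientation":a[3:]}
c=cam(f,o)
b,g,r=[im[...,i].astype(int) for i in range(3)]
m=((g>b+30)&(g>r+30)).astype(np.uint8)
n,l,s,ce=cv2.connectedComponentsWithStats(m)
for i in range(1,n):
    if s[i,4]>40: print(s[i],ce[i])
for p in [(277,157),(357,157)]: print(onz(c,p,8))
z=cv2.resize(im[130:240,250:380],None,fx=6,fy=6,interpolation=cv2.INTER_CUBIC)[:600];cv2.imwrite("pics/w1z.png",z)
t=grab_frame("top");im=t["img"];b,g,r=[im[...,i].astype(int) for i in range(3)]
m=((g>b+30)&(g>r+30)).astype(np.uint8)
n,l,s,ce=cv2.connectedComponentsWithStats(m)
for i in range(1,n):
    if s[i,4]>10: print("top",s[i],ce[i])
```

```text
[275 197  21  22 196] [289.         205.41326531]
[335 197  21  13 101] [341.81188119 201.87128713]
[274 209  11  19 203] [279. 218.]
[345 208  11  20 197] [350.17766497 218.25380711]
[583.26541237 159.59269917   8.        ]
[547.46349629  78.39957736   8.        ]
top [417 120  14  13  47] [423.31914894 126.23404255]
top [174 322   4   4  15] [175.6 323.6]
```

View pics/w1z.png

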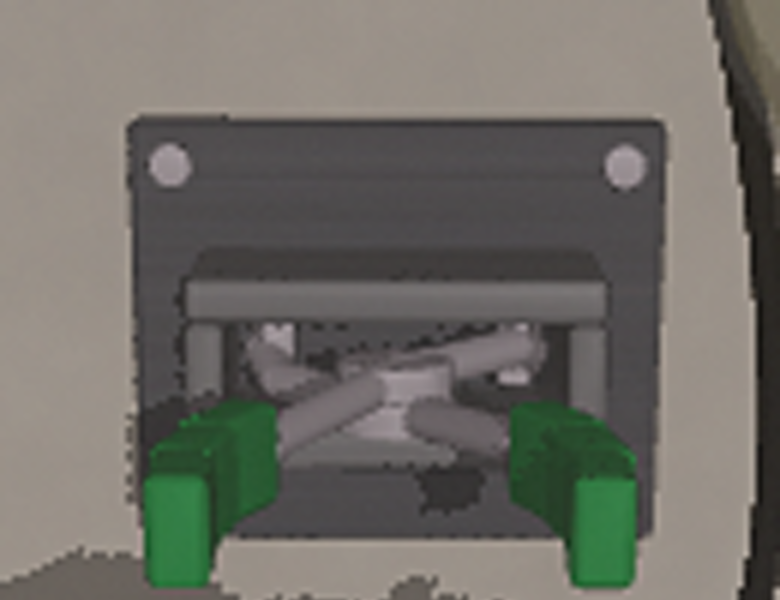

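Run:
```python
from h import *
f=grab_frame("wrist");a=np.load("w1.npy");o={"position":a[:3],"orientation":a[3:]};c=cam(f,o)
P=[onz(c,p,149) for p in [(279,218),(350.2,218.2)]];print(P,(P[0]+P[1])/2,np.linalg.norm(P[0]-P[1]),np.arctan2(*(P[0]-P[1])[1::-1]))
Z=lambda x,y:((x+.5)/6-.5+250,(y+.5)/6-.5+130)
Q=[onz(c,Z(*p),8) for p in [(170,165),(625,165)]];m=(Q[0]+Q[1])/2;v=(Q[0]-Q[1])[:2];th=np.arctan2(v[1],v[0]);print(m,th,np.linalg.norm(v))
# stand x toward camera? centre = m - 32 * n
n=np.array([np.sin(th),-np.cos(th),0]);print(n,m-32*n)
# pocket rim far wall top edge corners at z45
Q=[onz(c,Z(*p),45) for p in [(187,282),(606,282),(187,320),(606,320)]];print(Q)
```

```text
[array([548.55611514, 159.09243185, 149.        ]), array([525.5203629 , 107.32871841, 149.        ])] [537.03823902 133.21057513 149.        ] 56.65799069967772 1.1520936666725907
[565.80290648 120.2174553    8.        ] 1.1554981442054226 84.11820823475007
[ 0.91499606 -0.40346278  0.        ] [536.5230327 133.1282644   8.       ]
[array([566.12007369, 159.50429523,  45.        ]), array([537.00767416,  93.50900767,  45.        ]), array([560.1882993, 162.3429925,  45.       ]), array([530.92202208,  96.00803569,  45.        ])]
```

```bash
python3 -m handwheel '[{"offset":[0,-0.03,0.5],"turn":[0,0,0],"fingers":-1},{"offset":[0,-0.03,0.9],"turn":[0,0,0],"fingers":-1},{"offset":[0,-0.03,0.9],"turn":[0,0,0],"fingers":-1},{"offset":[0,-0.03,0.9],"turn":[0,0,0],"fingers":-1}]'
python3 - <<'E'
from h import *
f=grab_frame("wrist");cv2.imwrite("pics/w2.png",f["img"]);print(get_obs()["position"],get_obs()["orientation"])
E
```

```text
time_s: 4.8
position: [537.7, 136.1, 223.6]
orientation: [-3.14, -0.003, -0.413]
ft_force: [0.8, 0.3, 0.6]
width: 85.8
[538.00607554 136.4828407  224.13342575] [-3.13894127 -0.00414189 -0.41261452]
```

View pics/w2.png

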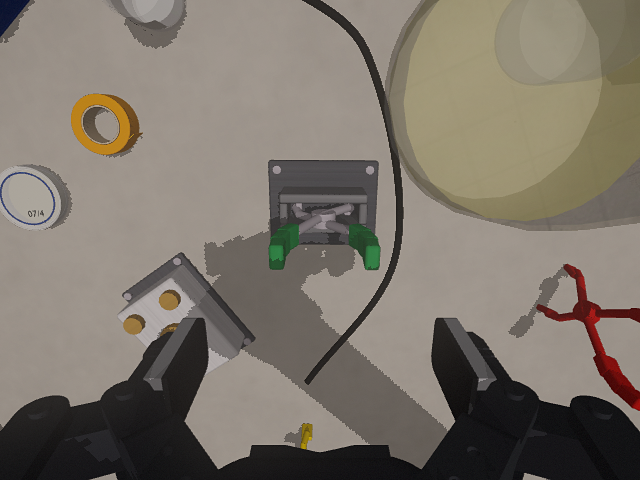

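```bash
cat >> h.py <<'E'
def tool(f,uv,ztool):
    # point in tool frame on plane z=ztool
    H=np.array(f["hand_eye"]);d=H[:3,:3]@np.linalg.inv(np.array(f["mtx"]))@np.array([uv[0],uv[1],1.]);o=H[:3,3];return o+d*(ztool-o[2])/d[2]
def green(im,amin=60):
    hsv=cv2.cvtColor(im,cv2.COLOR_BGR2HSV);m=cv2.inRange(hsv,(45,120,90),(85,255,255))
    n,l,s,ce=cv2.connectedComponentsWithStats(m);return [(s[i].tolist(),ce[i].round(1).tolist()) for i in range(1,n) if s[i,4]>amin]
E
python3 - <<'E'
from h import *
import time
f=grab_frame("wrist");print(green(f["img"]))
for _ in range(4):
    o=get_obs();print(o["position"].round(1),o["time_s"]); grab_frame("wrist")
E
```

```text
[([290, 225, 10, 24, 138], [294.3, 235.9]), ([270, 245, 15, 16, 205], [276.8, 252.1]), ([366, 246, 15, 24, 294], [372.8, 256.2])]
[538.  136.7 224.2] 4.9
[537.8 136.7 223.9] 4.95
[537.5 136.7 223.5] 5.0
[537.2 136.6 223.2] 5.05
```

```bash
python3 -m handwheel '[{"offset":[0,0.034,0.1],"turn":[0,0,0],"fingers":-1},{"offset":[0,0.034,0.35],"turn":[0,0,0],"fingers":-1},{"offset":[0,0.034,0.5],"turn":[0,0,0],"fingers":-1},{"offset":[0,0.034,0.5],"turn":[0,0,0],"fingers":-1},{"offset":[0,0.034,0.5],"turn":[0,0,0],"fingers":-1}]'
python3 - <<'E'
from h import *
o=get_obs();print(o["position"],o["orientation"])
f=grab_frame("wrist");cv2.imwrite("pics/w3.png",f["img"]);print(green(f["img"]))
for uv in [x[1] for x in green(f["img"])]: print(tool(f,uv,o["position"][2]-149))
E
```

```text
time_s: 5.72
position: [535.1, 133.5, 171.7]
orientation: [-3.141, -0.0, -0.412]
ft_force: [0.5, -0.6, 0.8]
width: 85.2
[535.09359218 133.46693076 171.71821455] [-3.14091491e+00 -4.66453105e-04 -4.11606943e-01]
[([274, 248, 14, 18, 163], [281.6, 256.0]), ([370, 279, 19, 24, 380], [379.1, 289.9])]
[ 20.78510353 -16.64264968  22.71821455]
[ 4.08334961 27.69779512 22.71821455]
```

View pics/w3.png

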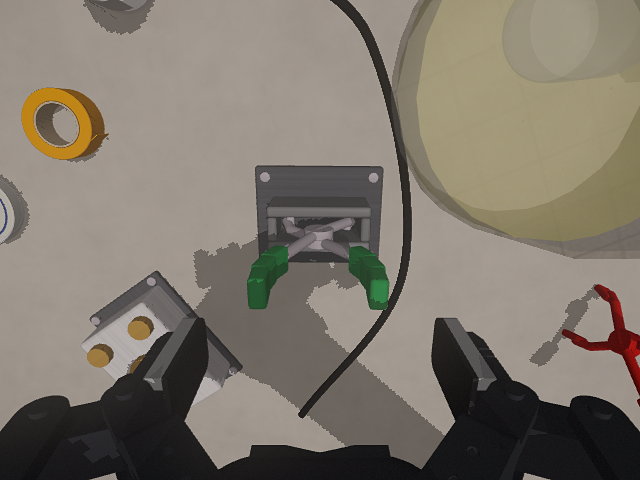

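```bash
python3 -m handwheel '[{"offset":[0.03,0,0.1],"turn":[0,0,0],"fingers":-1},{"offset":[0.03,0,0.35],"turn":[0,0,0],"fingers":-1},{"offset":[0.03,0,0.6],"turn":[0,0,0],"fingers":-1},{"offset":[0.03,0,0.64],"turn":[0,0,0],"fingers":-1},{"offset":[0.03,0,0.64],"turn":[0,0,0],"fingers":-1}]'
python3 - <<'E'
from h import *
o=get_obs();print(o["position"],o["orientation"])
f=grab_frame("wrist");cv2.imwrite("pics/w4.png",f["img"])
E
```

```text
time_s: 6.4
position: [537.7, 132.1, 107.5]
orientation: [-3.141, -0.0, -0.412]
ft_force: [-0.1, -0.5, 0.0]
width: 85.4
[537.73954462 132.10024199 107.46817276] [-3.14126597e+00 -5.54879360e-05 -4.11778576e-01]
```

View pics/w4.png

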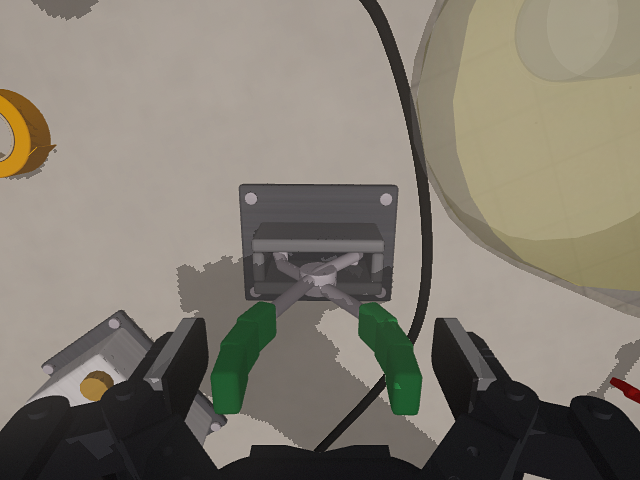

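```bash
python3 -m handwheel '[{"offset":[0,-0.01,0],"turn":[0,0,0],"fingers":-0.7},{"offset":[0,-0.01,0],"turn":[0,0,0],"fingers":-0.6},{"offset":[0,-0.01,0],"turn":[0,0,0],"fingers":-0.5},{"offset":[0,-0.01,0],"turn":[0,0,0],"fingers":-0.46},{"offset":[0,-0.01,0],"turn":[0,0,0],"fingers":-0.46}]'
python3 - <<'E'
from h import *
o=get_obs();print(o["position"],o["width"])
f=grab_frame("wrist");cv2.imwrite("pics/w5.png",f["img"])
E
```

```text
time_s: 7.08
position: [541.9, 134.0, 111.6]
orientation: [-3.137, -0.007, -0.412]
ft_force: [-0.1, -0.6, 12.4]
width: 62.7
[541.85869147 134.03400828 111.58089827] 62.68150810157797
```

View pics/w5.png

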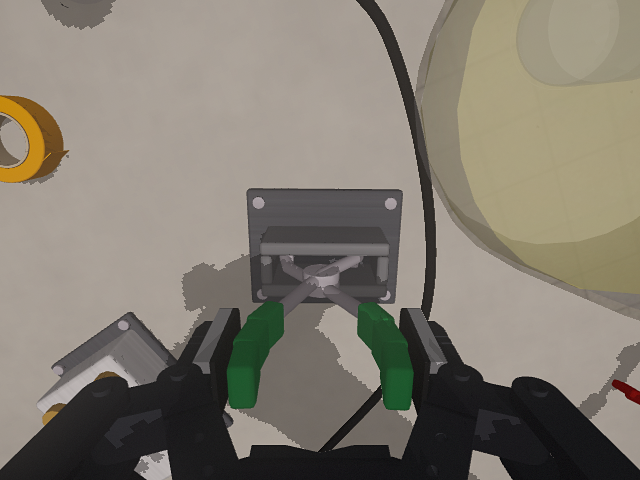

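```bash
python3 -m handwheel '[{"offset":[0,0,-0.1],"turn":[0,0,0],"fingers":-0.46},{"offset":[0,0,-0.3],"turn":[0,0,0],"fingers":-0.46},{"offset":[0,0,-0.5],"turn":[0,0,0],"fingers":-0.46},{"offset":[0,0,-0.7],"turn":[0,0,0],"fingers":-0.46},{"offset":[0,0,-0.9],"turn":[0,0,0],"fingers":-0.46}]'
python3 -m handwheel '[{"offset":[0,0,-0.2],"turn":[0,0,0],"fingers":-0.46},{"offset":[0,0,-0.4],"turn":[0,0,0],"fingers":-0.46},{"offset":[0,0,-0.6],"turn":[0,0,0],"fingers":-0.46},{"offset":[0,0,-0.6],"turn":[0,0,0],"fingers":-0.46},{"offset":[0,0,-0.6],"turn":[0,0,0],"fingers":-0.46}]'
python3 - <<'E'
from h import *
o=get_obs();print(o["position"],o["width"],o["ft_force"])
f=grab_frame("wrist");cv2.imwrite("pics/w6.png",f["img"])
cv2.imwrite("pics/s6.png",cv2.resize(grab_frame("scene")["img"][150:370,140:400],None,fx=3,fy=2.7))
E
```

```text
time_s: 7.75
position: [537.9, 132.9, 198.9]
orientation: [-3.141, -0.001, -0.412]
ft_force: [0.5, 0.7, -1.7]
width: 62.5
time_s: 8.38
position: [537.4, 132.6, 256.8]
orientation: [3.141, 0.001, -0.412]
ft_force: [1.4, 0.1, -1.7]
width: 62.6
[537.44697321 132.63920764 256.77183525] 62.645708570535184 [ 1.37334057  0.08218792 -1.6514561 ]
```

View pics/w6.png

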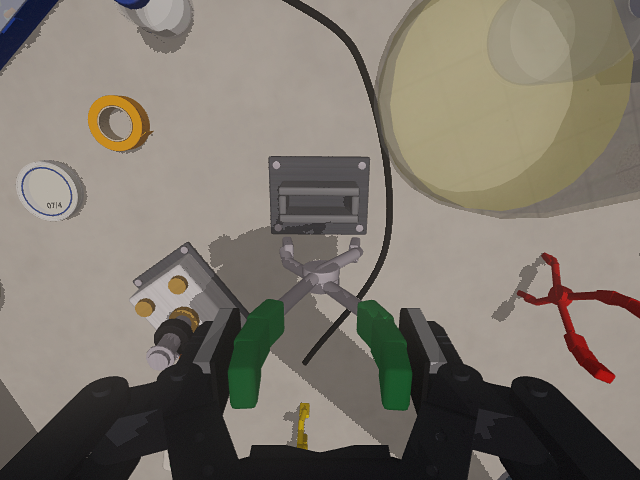

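View pics/s6.png

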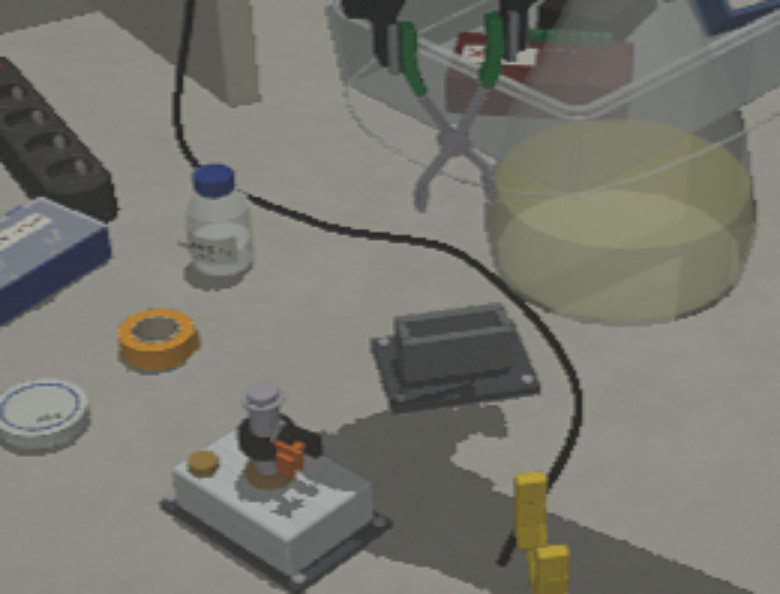

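Run:
```python
from h import *
o=get_obs();print(o["joint_positions"].round(2))
f=grab_frame("wrist")
for uv,z in [((288,243),100),((355,243),100),((288,250),92),((355,250),92),((321,277),50),((321,277),45),((248,390),10),((398,390),10)]: print(uv,z,tool(f,uv,z).round(1))
cv2.imwrite("pics/w6z.png",cv2.resize(f["img"][220:420,220:420],None,fx=3,fy=3,interpolation=cv2.INTER_CUBIC))
```

```text
[ 0.31  0.25 -0.72  1.77  0.18  1.18 -2.45]
(288, 243) 100 [  0.6 -20.1 100. ]
(355, 243) 100 [  0.6  23.4 100. ]
(288, 250) 92 [ -1.3 -19.6  92. ]
(355, 250) 92 [-1.3 22.7 92. ]
(321, 277) 50 [-1.4  1.1 50. ]
(321, 277) 45 [ 0.8  1.1 45. ]
(248, 390) 10 [-41.1 -33.1  10. ]
(398, 390) 10 [-41.2  36.8  10. ]
```

View pics/w6z.png

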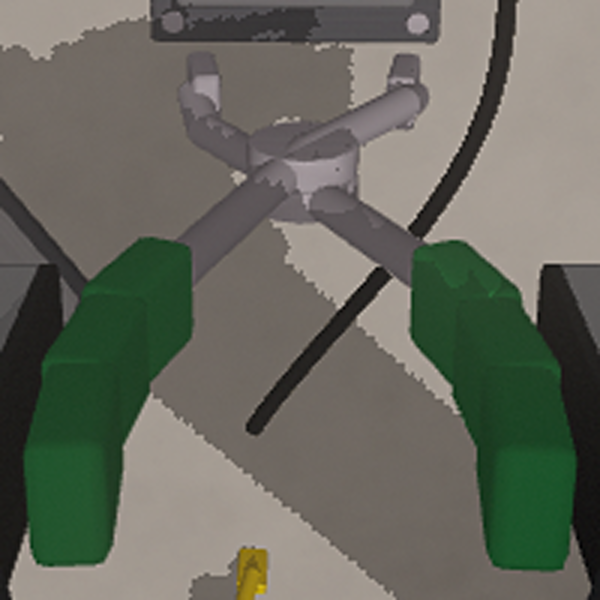

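```bash
for i in 1 2 3 4; do python3 -m handwheel '[{"offset":[0,0,-0.02],"turn":[0,0,-0.058],"fingers":-0.46},{"offset":[0,0,-0.04],"turn":[0,0,-0.116],"fingers":-0.46},{"offset":[0,0,-0.06],"turn":[0,0,-0.174],"fingers":-0.46},{"offset":[0,0,-0.08],"turn":[0,0,-0.23],"fingers":-0.46},{"offset":[0,0,-0.08],"turn":[0,0,-0.2825],"fingers":-0.46}]'|sed -n 1,3p; done;  python3 - <<'E'
from h import *
o=get_obs();print(o["joint_positions"].round(2),o["width"])
E
```

```text
time_s: 9.15
position: [537.5, 132.8, 264.6]
orientation: [-3.141, 0.001, 0.481]
time_s: 9.78
position: [537.5, 132.7, 272.7]
orientation: [-3.14, 0.0, 1.369]
time_s: 10.4
position: [537.6, 132.6, 280.7]
orientation: [-3.141, -0.001, 2.256]
time_s: 11.02
position: [537.7, 132.5, 288.6]
orientation: [-3.141, -0.001, -3.14]
[ 0.76  0.49 -1.38  1.72  0.5   1.35  0.86] 62.3114868204268
```

```bash
python3 -m handwheel '[{"offset":[0.4,0.4,0],"turn":[0,0,0],"fingers":-0.46},{"offset":[0.6,0.8,0],"turn":[0,0,0],"fingers":-0.46},{"offset":[0.6,0.8,0],"turn":[0,0,0],"fingers":-0.46}]'|sed -n 1,3p; python3 -m handwheel '[{"offset":[0.3,0.4,0],"turn":[0,0,0],"fingers":-0.46},{"offset":[0.5,0.86,0],"turn":[0,0,0],"fingers":-0.46},{"offset":[0.5,0.86,0],"turn":[0,0,0],"fingers":-0.46},{"offset":[0.5,0.86,0],"turn":[0,0,0],"fingers":-0.46}]'|sed -n 1,3p;  python3 - <<'E'
from h import *
o=get_obs();print(o["joint_positions"].round(2),o["width"],o["position"],o["orientation"])
f=grab_frame("wrist");cv2.imwrite("pics/w7.png",f["img"])
np.save("w7.npy",np.r_[o["position"],o["orientation"]])
E
```

```text
time_s: 11.4
position: [474.6, 217.5, 289.4]
orientation: [3.141, -0.0, -3.136]
time_s: 11.9
position: [429.0, 298.3, 288.8]
orientation: [-3.14, -0.0, 3.138]
[ 0.47  0.39 -1.39  1.79  0.4   1.3   0.56] 62.41394182752615 [429.00212294 298.30669126 288.76676377] [-3.14019623e+00 -1.63596878e-04  3.13791920e+00]
```

View pics/w7.png

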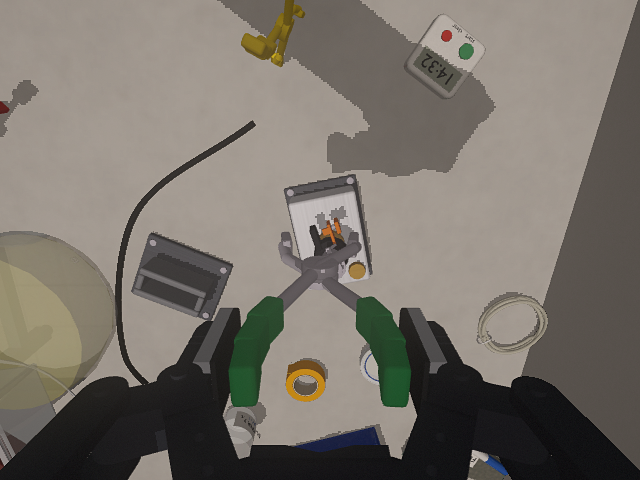

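```bash
python3 -m handwheel '[{"offset":[-0.3,0,0],"turn":[0,0,0],"fingers":-0.46},{"offset":[-0.5,0,0.2],"turn":[0,0,0],"fingers":-0.46},{"offset":[-0.5,0,0.4],"turn":[0,0,0],"fingers":-0.46},{"offset":[-0.5,0,0.4],"turn":[0,0,0],"fingers":-0.46},{"offset":[-0.5,0,0.4],"turn":[0,0,0],"fingers":-0.46}]'|sed -n 1,3p;  python3 - <<'E'
from h import *
o=get_obs();print(o["joint_positions"].round(2),o["width"],o["position"],o["orientation"])
f=grab_frame("wrist");cv2.imwrite("pics/w8.png",f["img"])
np.save("w8.npy",np.r_[o["position"],o["orientation"]])
cv2.imwrite("pics/w8z.png",cv2.resize(f["img"][100:280,240:420],None,fx=3.3,fy=3.3,interpolation=cv2.INTER_CUBIC))
E
```

```text
time_s: 12.58
position: [477.6, 299.2, 249.5]
orientation: [-3.142, -0.0, 3.139]
[ 0.36  0.5  -1.27  1.75  0.5   1.27  0.54] 62.38120486559335 [477.55843086 299.23791396 249.52954801] [-3.14153946e+00 -1.61036677e-04  3.13917088e+00]
```

View pics/w8z.png

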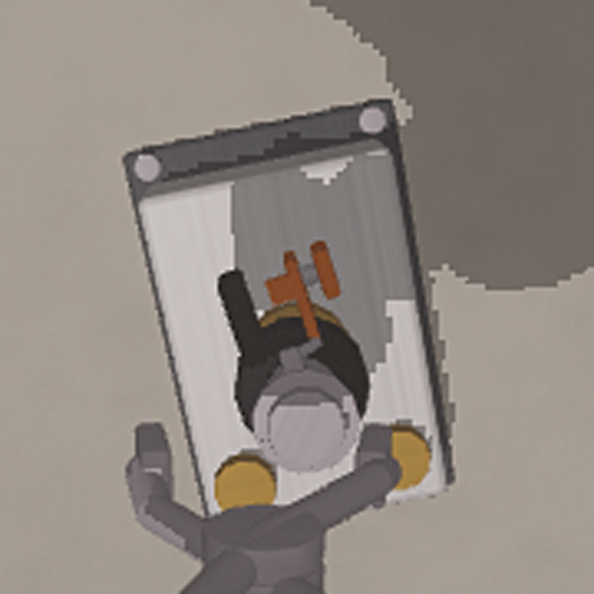

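Run:
```python
from h import *
f=grab_frame("wrist");a=np.load("w8.npy");o={"position":a[:3],"orientation":a[3:]};c=cam(f,o)
Z=lambda x,y:((x+.5)/3.3-.5+240,(y+.5)/3.3-.5+100)
W=lambda p,z:onz(c,Z(*p),z)
pipe=W((308,431),113);print("pipe",pipe)
P={k:W(p,82) for k,p in dict(p1=(312,243),p2=(328,241),p3=(341,293),p4=(324,299),b1=(218,275),b2=(240,270),b3=(238,335),o1=(283,253),o2=(296,250)).items()}
for k,v in P.items(): print(k,v.round(1))
v=P['p3']-P['p2'];print("yaw pad",np.arctan2(v[1],v[0]),np.linalg.norm(v)); v=P['b3']-P['b1'];print("yaw blk",np.arctan2(v[1],v[0]))
for pc in (pipe[:2],np.array([481,305.5])):
  for yaw in (.24,):
    R=np.array([[np.cos(yaw),np.sin(yaw)],[-np.sin(yaw),np.cos(yaw)]])
    for k,q in P.items(): print(k,(R@(q[:2]-pc)).round(1))
# manifold from screws
print(W((148,168),8),W((373,121),8))
```

```text
pipe [481.28112811 308.40699865 113.        ]
p1 [444.1 310.   82. ]
p2 [443.6 313.8  82. ]
p3 [456.1 317.1  82. ]
p4 [457.6 313.   82. ]
b1 [451.7 287.6  82. ]
b2 [450.5 292.9  82. ]
b3 [466.3 292.3  82. ]
o1 [446.5 303.2  82. ]
o2 [445.8 306.2  82. ]
yaw pad 0.2576004510030407 12.892057576672359
yaw blk 0.30714213602987916
p1 [-35.7  10.4]
p2 [-35.3  14.2]
p3 [-22.4  14.4]
p4 [-21.9  10.1]
b1 [-33.7 -13.2]
b2 [-33.6  -7.8]
b3 [-18.4 -12.1]
o1 [-35.1   3.2]
o2 [-35.    6.3]
p1 [-34.8  13.2]
p2 [-34.3  17. ]
p3 [-21.4  17.2]
p4 [-21.   12.9]
b1 [-32.7 -10.4]
b2 [-32.6  -5. ]
b3 [-17.4  -9.4]
o1 [-34.1   5.9]
o2 [-34.1   9.1]
[433.84734097 265.11099142   8.        ] [420.89445518 329.79697539   8.        ]
```

```bash
python3 -m handwheel '[{"offset":[0.15,0.01,0],"turn":[0,0,-0.04],"fingers":-0.46},{"offset":[0.243,0.017,0],"turn":[0,0,-0.08],"fingers":-0.46},{"offset":[0.243,0.017,0.2],"turn":[0,0,-0.08],"fingers":-0.46},{"offset":[0.243,0.017,0.2],"turn":[0,0,-0.08],"fingers":-0.46},{"offset":[0.243,0.017,0.2],"turn":[0,0,-0.08],"fingers":-0.46}]'|sed -n 1,3p;  python3 - <<'E'
from h import *
o=get_obs();print(o["joint_positions"].round(2),o["width"],o["position"],o["orientation"])
f=grab_frame("wrist");cv2.imwrite("pics/w9.png",f["img"])
np.save("w9.npy",np.r_[o["position"],o["orientation"]])
cv2.imwrite("pics/w9z.png",cv2.resize(f["img"][160:310,230:410],None,fx=4,fy=4,interpolation=cv2.INTER_CUBIC))
E
```

```text
time_s: 13.3
position: [454.5, 300.6, 229.0]
orientation: [-3.141, -0.0, -2.895]
[ 0.39  0.53 -1.33  1.81  0.54  1.24  0.73] 62.56828914541052 [454.47010774 300.57316029 228.96252485] [-3.14134740e+00 -3.35461615e-04 -2.89520954e+00]
```

View pics/w9z.png

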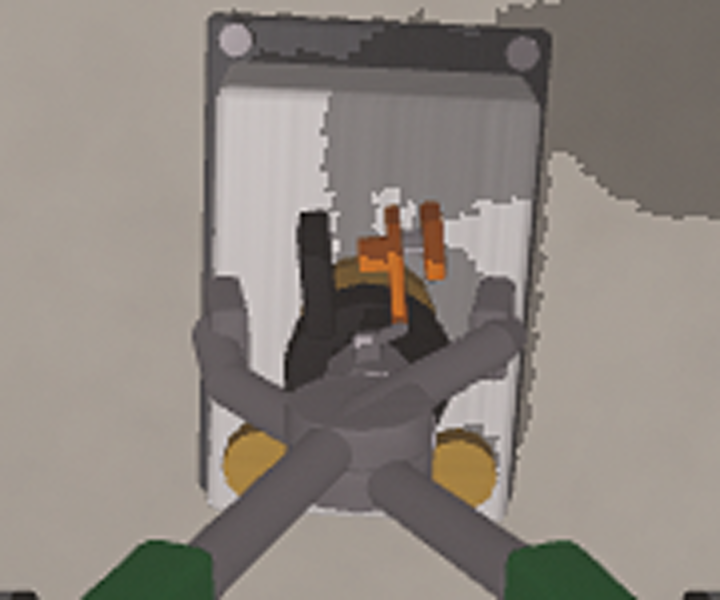

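Run:
```python
from h import *
f=grab_frame("wrist")
Z=lambda x,y:((x+.5)/4-.5+230,(y+.5)/4-.5+160)
for n,p,z in [("tipL end in",(245,280),101),("tipL out",(212,280),101),("tipR in",(478,280),101),("tipR out",(516,280),101),
 ("blk out tip",(299,213),147),("blk in tip",(327,213),147),("blk out back",(303,330),147),("pad out tip",(439,205),147),("pad out back",(446,263),147),("pad in tip",(421,205),147),("pad back bottom",(446,278),163)]:
    print(n,tool(f,Z(*p),z).round(1))
```

```text
tipL end in [  7.8 -19.4 101. ]
tipL out [  7.8 -24.7 101. ]
tipR in [  7.8  18.2 101. ]
tipR out [  7.8  24.3 101. ]
blk out tip [  7.  -12.4 147. ]
blk in tip [  7.   -7.1 147. ]
blk out back [-16.3 -11.9 147. ]
pad out tip [  8.6  14.  147. ]
pad out back [ -2.8  15.6 147. ]
pad in tip [  8.6  10.6 147. ]
pad back bottom [-10.6  16.5 163. ]
```

```bash
python3 -m handwheel '[{"offset":[0.01,0.016,0.1],"turn":[0,0,0],"fingers":-0.46},{"offset":[0.01,0.016,0.2],"turn":[0,0,0],"fingers":-0.46},{"offset":[0.01,0.016,0.3],"turn":[0,0,0],"fingers":-0.46},{"offset":[0.01,0.016,0.4],"turn":[0,0,0],"fingers":-0.46},{"offset":[0.01,0.016,0.4],"turn":[0,0,0],"fingers":-0.46}]'|sed -n 1,4p;  python3 - <<'E'
from h import *
o=get_obs();print(o["width"],o["position"],o["orientation"])
f=grab_frame("wrist");cv2.imwrite("pics/w10.png",f["img"])
cv2.imwrite("pics/w10z.png",cv2.resize(f["img"][160:310,230:410],None,fx=4,fy=4,interpolation=cv2.INTER_CUBIC))
f=grab_frame("scene");cv2.imwrite("pics/s10z.png",cv2.resize(f["img"][210:370,150:350],None,fx=4,fy=3.75,interpolation=cv2.INTER_CUBIC))
E
```

```text
time_s: 14.02
position: [452.1, 301.5, 188.0]
orientation: [-3.141, -0.002, -2.894]
ft_force: [-0.3, -0.3, -1.8]
61.9914284501778 [452.14566623 301.53263969 188.0312038 ] [-3.14085997e+00 -2.16739250e-03 -2.89350562e+00]
```

View pics/w10z.png

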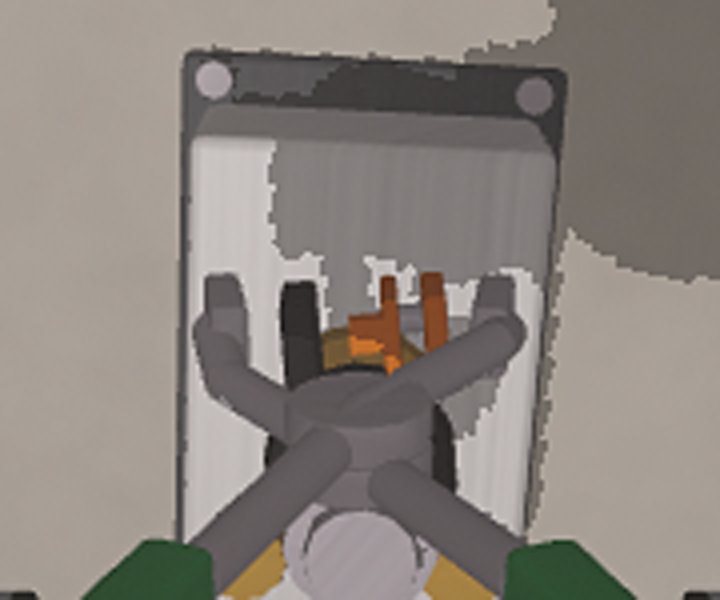

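View pics/s10z.png

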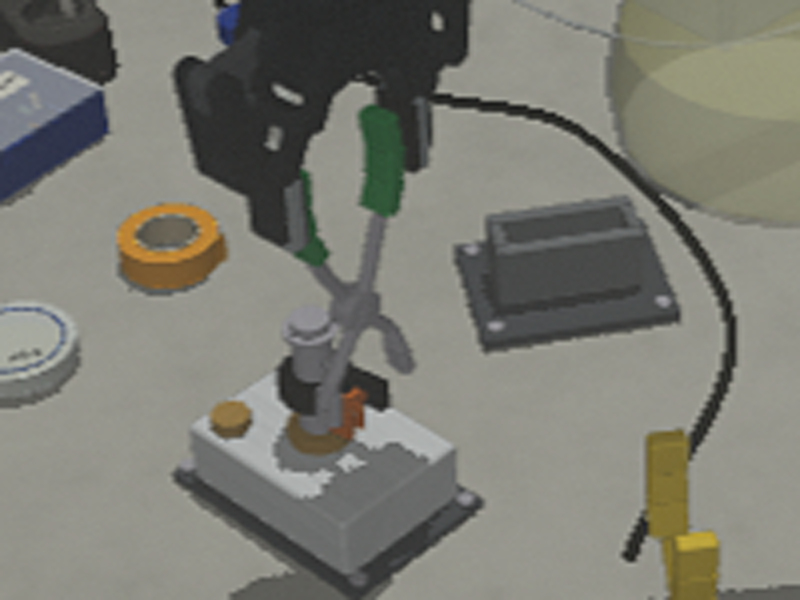

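Run:
```python
from h import *
f=grab_frame("wrist")
Z=lambda x,y:((x+.5)/4-.5+230,(y+.5)/4-.5+160)
for n,p,z in [("tipL front bottom",(225,274),101),("tipL front top?",(225,274),84),("tip lower arm edge",(225,310),84),
 ("blk out tip",(282,283),106),("blk out back",(288,375),106),("pad out tip",(442,273),106),("pad out back",(446,335),106),("beadctr",(360,555),75)]:
    print(n,tool(f,Z(*p),z).round(1))
```

```text
tipL front bottom [  8.8 -22.6 101. ]
tipL front top? [ 13.9 -21.   84. ]
tip lower arm edge [  8.2 -21.2  84. ]
blk out tip [  5.8 -13.7 106. ]
blk out back [-10.4 -12.9 106. ]
pad out tip [  7.5  12.6 106. ]
pad out back [ -3.3  13.5 106. ]
beadctr [-28.2  -0.8  75. ]
```

```bash
python3 -m handwheel '[{"offset":[-0.02,0,0.06],"turn":[0,0,0],"fingers":-0.46},{"offset":[-0.02,0,0.12],"turn":[0,0,0],"fingers":-0.46},{"offset":[-0.02,0,0.19],"turn":[0,0,0],"fingers":-0.46},{"offset":[-0.02,0,0.19],"turn":[0,0,0],"fingers":-0.46}]'|sed -n 1,4p;  python3 - <<'E'
from h import *
o=get_obs();print(o["width"],o["position"],o["orientation"])
f=grab_frame("wrist");cv2.imwrite("pics/w11.png",f["img"])
cv2.imwrite("pics/w11z.png",cv2.resize(f["img"][180:330,230:410],None,fx=4,fy=4,interpolation=cv2.INTER_CUBIC))
E
```

```text
time_s: 14.68
position: [454.2, 302.1, 169.4]
orientation: [-3.141, -0.002, -2.894]
ft_force: [-0.3, 0.6, -1.1]
62.20034988907818 [454.1896054  302.12947381 169.35143239] [-3.14094313e+00 -1.65007076e-03 -2.89354568e+00]
```

View pics/w11z.png

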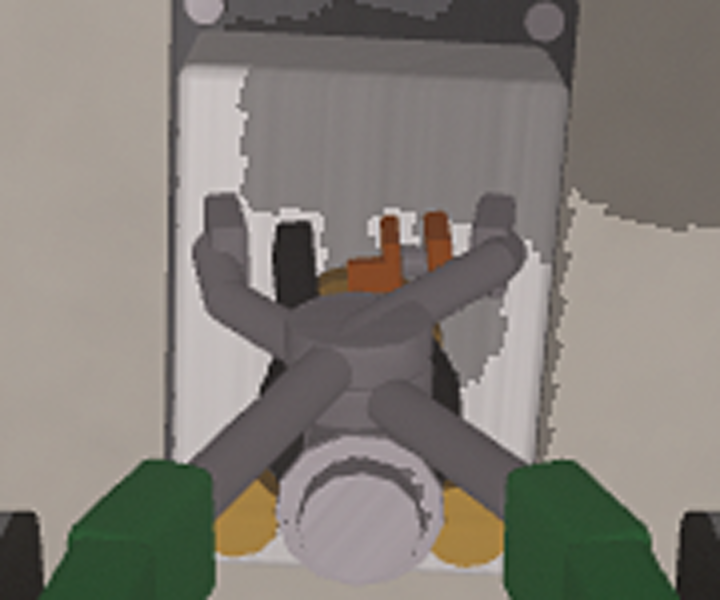

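```bash
python3 -m handwheel '[{"offset":[-0.03,0,-0.01],"turn":[0,0,0],"fingers":-0.4},{"offset":[-0.03,0,-0.02],"turn":[0,0,0],"fingers":-0.3},{"offset":[-0.03,0,-0.03],"turn":[0,0,0],"fingers":-0.2},{"offset":[-0.03,0,-0.03],"turn":[0,0,0],"fingers":-0.17},{"offset":[-0.03,0,-0.03],"turn":[0,0,0],"fingers":-0.17}]'|sed -n 1,5p;  cat > look.py <<'E'
from h import *
import sys
n=sys.argv[1]
o=get_obs();print(o["width"],o["position"].round(1),o["ft_force"].round(1),o["time_s"])
f=grab_frame("wrist")
cv2.imwrite(f"pics/{n}.png",cv2.resize(f["img"][180:330,230:410],None,fx=4,fy=4,interpolation=cv2.INTER_CUBIC))
E
python3 look.py w12
```

```text
time_s: 15.35
position: [457.9, 303.8, 173.8]
orientation: [3.141, 0.001, -2.894]
ft_force: [0.5, -0.7, 1.4]
width: 50.0
49.98240936277008 [457.9 303.8 173.8] [ 0.5 -0.7  1.4] 15.35
```

View pics/w12.png

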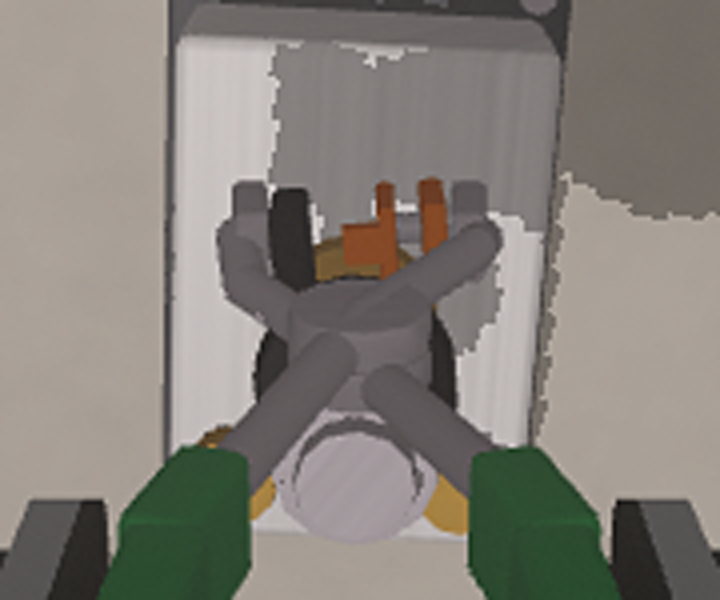

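```bash
python3 -m handwheel '[{"offset":[0,0,0],"turn":[0,0,0],"fingers":-0.13},{"offset":[0,0,-0.01],"turn":[0,0,0],"fingers":-0.09},{"offset":[0,0,-0.015],"turn":[0,0,0],"fingers":-0.06},{"offset":[0,0,-0.015],"turn":[0,0,0],"fingers":-0.06}]'|sed -n 1,5p; 
python3 look.py w13
```

```text
time_s: 15.9
position: [457.4, 303.3, 174.5]
orientation: [3.141, -0.0, -2.894]
ft_force: [-0.2, 0.3, -0.7]
width: 45.3
45.31256446264982 [457.4 303.3 174.5] [-0.2  0.3 -0.7] 15.9
```

View pics/w13.png

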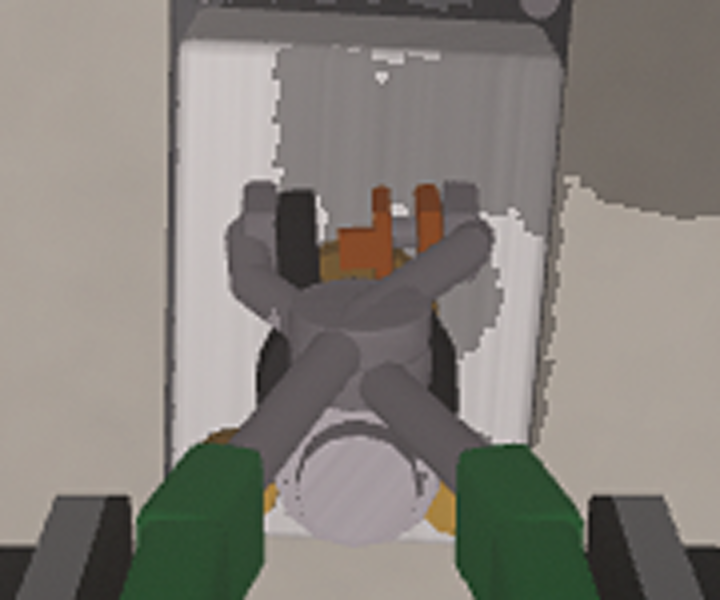

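```bash
python3 -m handwheel '[{"offset":[0,0,0],"turn":[0,0,0],"fingers":-0.03},{"offset":[0,0,-0.01],"turn":[0,0,0],"fingers":0},{"offset":[0,0,-0.015],"turn":[0,0,0],"fingers":0.03},{"offset":[0,0,-0.015],"turn":[0,0,0],"fingers":0.05},{"offset":[0,0,-0.015],"turn":[0,0,0],"fingers":0.05}]'|sed -n 1,5p; 
python3 look.py w14
```

```text
time_s: 16.58
position: [457.6, 302.8, 175.9]
orientation: [-3.141, -0.001, -2.894]
ft_force: [-0.4, -0.4, -2.0]
width: 40.9
40.8735674735934 [457.6 302.8 175.9] [-0.4 -0.4 -2. ] 16.575
```

View pics/w14.png

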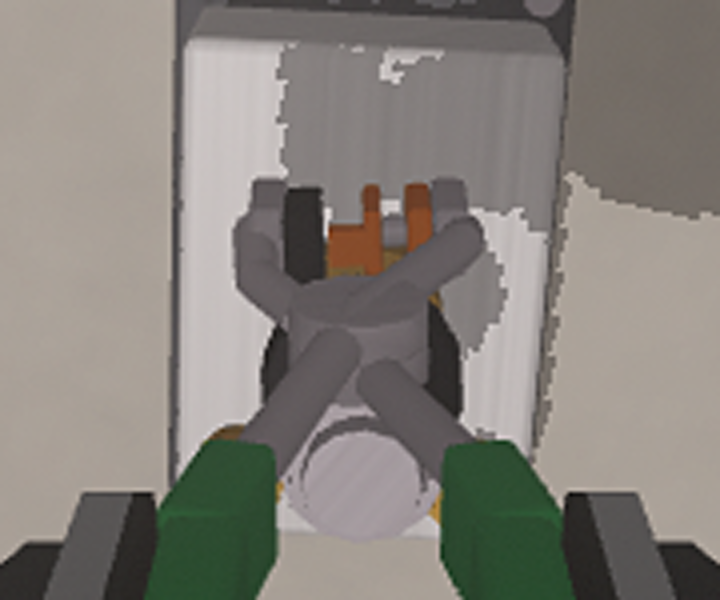

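```bash
python3 -m handwheel '[{"offset":[0,0,-0.005],"turn":[0,0,0],"fingers":0.07},{"offset":[0,0,-0.01],"turn":[0,0,0],"fingers":0.09},{"offset":[0,0,-0.01],"turn":[0,0,0],"fingers":0.11},{"offset":[0,0,-0.01],"turn":[0,0,0],"fingers":0.11}]'|sed -n 1,5p; 
python3 look.py w15
```

```text
time_s: 17.12
position: [457.6, 303.2, 177.2]
orientation: [-3.141, -0.0, -2.894]
ft_force: [0.0, -1.8, -2.0]
width: 38.3
38.31389026508913 [457.6 303.2 177.2] [ 0.  -1.8 -2. ] 17.125
```

View pics/w15.png

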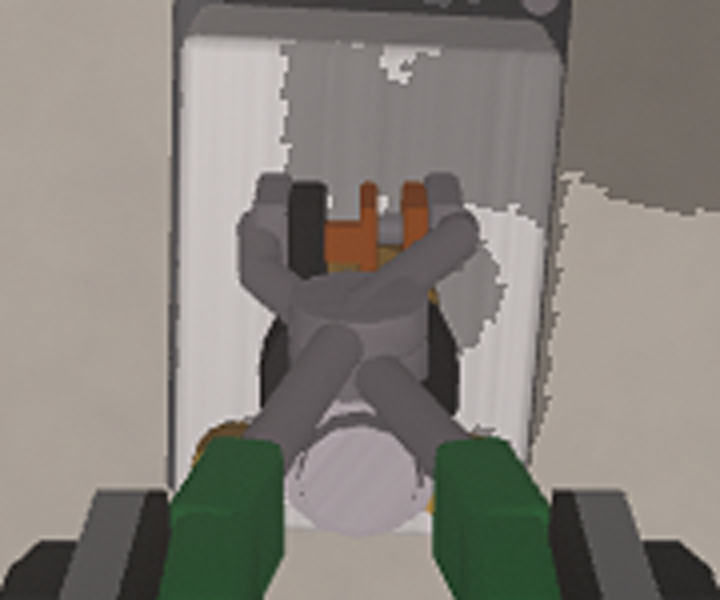

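```bash
python3 -m handwheel '[{"offset":[0,0,-0.003],"turn":[0,0,0],"fingers":0.12},{"offset":[0,0,-0.005],"turn":[0,0,0],"fingers":0.14},{"offset":[0,0,-0.005],"turn":[0,0,0],"fingers":0.14}]'|sed -n 1,5p; 
python3 look.py w16
```

```text
time_s: 17.55
position: [457.6, 303.2, 177.7]
orientation: [-3.141, -0.0, -2.894]
ft_force: [1.8, -1.6, -3.4]
width: 36.9
36.9313610121616 [457.6 303.2 177.7] [ 1.8 -1.6 -3.4] 17.55
```

View pics/w16.png

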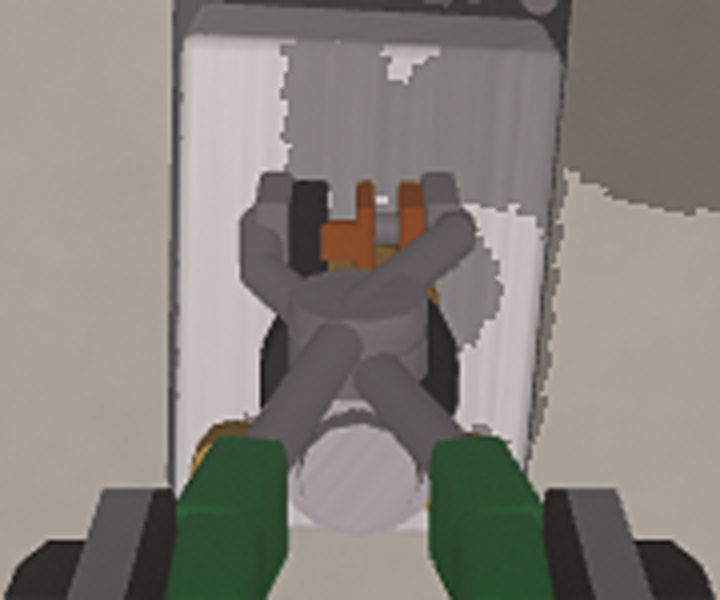

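```bash
python3 -m handwheel '[{"offset":[0,0,-0.003],"turn":[0,0,0],"fingers":0.15},{"offset":[0,0,-0.003],"turn":[0,0,0],"fingers":0.165},{"offset":[0,0,-0.003],"turn":[0,0,0],"fingers":0.165}]'|sed -n 1,5p; 
python3 look.py w17
```

```text
time_s: 17.98
position: [457.5, 303.8, 178.3]
orientation: [3.141, 0.0, -2.893]
ft_force: [-0.2, -0.9, -0.6]
width: 35.8
35.82572606048615 [457.5 303.8 178.3] [-0.2 -0.9 -0.6] 17.975
```

View pics/w17.png

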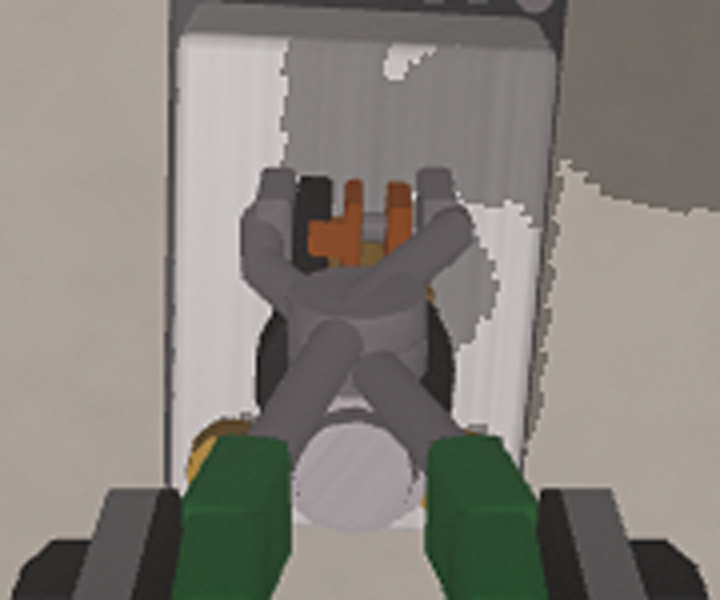

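```bash
python3 -m handwheel '[{"offset":[0,0,0],"turn":[0,0,0],"fingers":0.05},{"offset":[0,0,0],"turn":[0,0,0],"fingers":-0.1},{"offset":[0,0,0],"turn":[0,0,0],"fingers":-0.25},{"offset":[0,0,0],"turn":[0,0,0],"fingers":-0.38},{"offset":[0,0,0],"turn":[0,0,0],"fingers":-0.44}]'|sed -n 1,5p; 
python3 look.py w18
```

```text
time_s: 18.65
position: [457.6, 303.5, 178.1]
orientation: [3.141, 0.0, -2.894]
ft_force: [1.2, -0.4, -1.2]
width: 61.4
61.444223802595566 [457.6 303.5 178.1] [ 1.2 -0.4 -1.2] 18.65
```

View pics/w18.png

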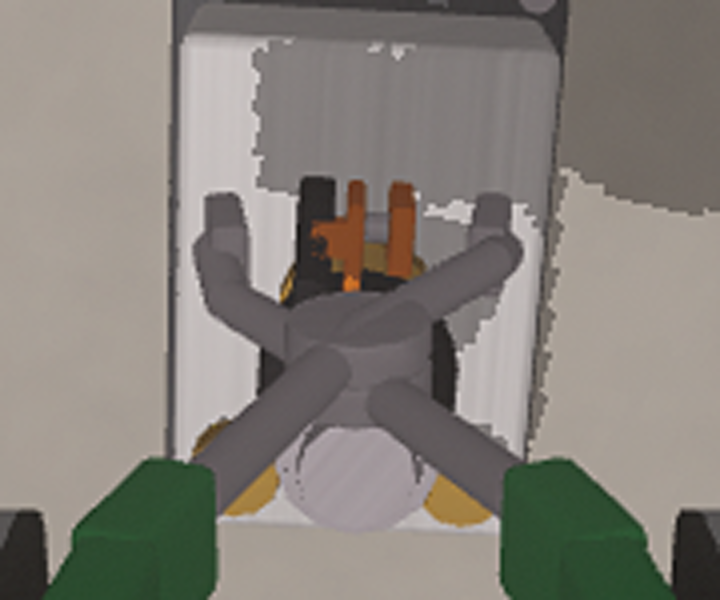

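```bash
python3 -m handwheel '[{"offset":[0,0,-0.15],"turn":[0,0,0],"fingers":-0.44},{"offset":[0,0,-0.4],"turn":[0,0,0],"fingers":-0.44},{"offset":[0,0,-0.7],"turn":[0,0,0],"fingers":-0.44},{"offset":[0,0,-0.9],"turn":[0,0,0],"fingers":-0.44},{"offset":[0,0,-0.9],"turn":[0,0,0],"fingers":-0.44}]'|sed -n 1,3p; python3 -m handwheel '[{"offset":[0,0,0],"turn":[0,0,0.05],"fingers":-0.44},{"offset":[0,0,0],"turn":[0,0,0.1],"fingers":-0.44},{"offset":[0,0,0],"turn":[0,0,0.16],"fingers":-0.44},{"offset":[0,0,0],"turn":[0,0,0.2115],"fingers":-0.44},{"offset":[0,0,0],"turn":[0,0,0.2115],"fingers":-0.44}]'|sed -n 1,3p
python3 - <<'E'
from h import *
o=get_obs();p=o["position"];R=Rn.from_euler('xyz',o["orientation"]).as_matrix()
print(p,o["orientation"],o["width"],o["joint_positions"].round(2)); print(R.T@(np.array([537,133.2,p[2]])-p))
E
```

```text
time_s: 19.32
position: [458.4, 304.6, 270.2]
orientation: [3.14, 0.004, -2.894]
time_s: 19.95
position: [457.1, 302.8, 267.1]
orientation: [-3.14, -0.0, 2.727]
[457.08330709 302.76271307 267.06926438] [-3.13962786e+00 -1.63727367e-04  2.72695523e+00] 61.86416872625842 [ 0.34  0.4  -1.21  1.76  0.39  1.26  0.18]
[-141.45445875 -122.99910497    0.21850797]
```

```bash
python3 -m handwheel '[{"offset":[-0.35,-0.3,0],"turn":[0,0,0],"fingers":-0.44},{"offset":[-0.7,-0.6,0],"turn":[0,0,0],"fingers":-0.44},{"offset":[-0.7,-0.6,0],"turn":[0,0,0],"fingers":-0.44}]'|sed -n 1,3p; python3 -m handwheel '[{"offset":[-0.35,-0.3,0],"turn":[0,0,0],"fingers":-0.44},{"offset":[-0.6,-0.55,0],"turn":[0,0,0],"fingers":-0.44},{"offset":[-0.71,-0.63,0],"turn":[0,0,0],"fingers":-0.44},{"offset":[-0.71,-0.63,0],"turn":[0,0,0],"fingers":-0.44},{"offset":[-0.71,-0.63,0],"turn":[0,0,0],"fingers":-0.44}]'|sed -n 1,3p
python3 - <<'E'
from h import *
o=get_obs();p=o["position"];R=Rn.from_euler('xyz',o["orientation"]).as_matrix()
print(p,o["orientation"],o["width"]); print(R.T@(np.array([537,133.2,p[2]])-p))
f=grab_frame("wrist");cv2.imwrite("pics/w19.png",f["img"])
E
```

```text
time_s: 20.32
position: [500.1, 214.1, 266.5]
orientation: [-3.138, 0.0, 2.718]
time_s: 20.95
position: [535.7, 136.6, 268.2]
orientation: [3.14, -0.001, 2.729]
[535.65696776 136.55913513 268.22614711] [ 3.14039455e+00 -8.81077596e-04  2.72932318e+00] 61.6514034368289
[-2.57647449 -2.53954236 -0.00531272]
```

View pics/w19.png

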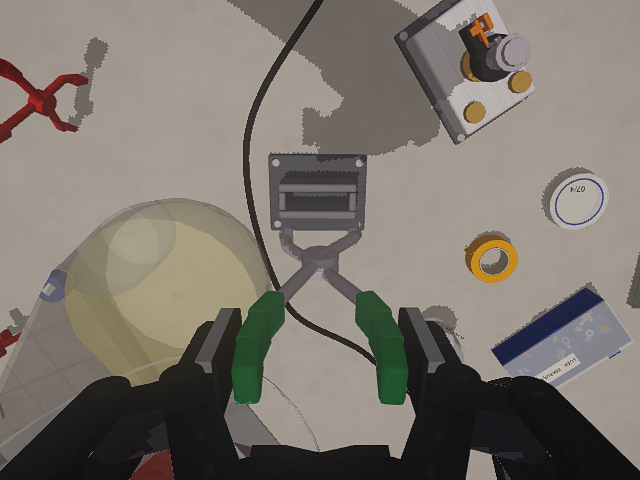

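```bash
python3 -m handwheel '[{"offset":[-0.035,-0.02,0.2],"turn":[0,0,0],"fingers":-0.44},{"offset":[-0.035,-0.02,0.5],"turn":[0,0,0],"fingers":-0.44},{"offset":[-0.035,-0.02,0.8],"turn":[0,0,0],"fingers":-0.44},{"offset":[-0.035,-0.02,0.8],"turn":[0,0,0],"fingers":-0.44},{"offset":[-0.035,-0.02,0.8],"turn":[0,0,0],"fingers":-0.44}]'|sed -n 1,3p
python3 - <<'E'
from h import *
o=get_obs();p=o["position"];R=Rn.from_euler('xyz',o["orientation"]).as_matrix()
print(p,o["orientation"],o["width"]); print(R.T@(np.array([537,133.2,p[2]])-p))
f=grab_frame("wrist");cv2.imwrite("pics/w20.png",cv2.resize(f["img"][140:290,230:410],None,fx=4,fy=4,interpolation=cv2.INTER_CUBIC))
E
```

```text
time_s: 21.62
position: [539.3, 131.3, 188.4]
orientation: [3.141, 0.0, 2.726]
[539.33791617 131.3004968  188.44322132] [3.14082279e+00 1.41860818e-04 2.72597442e+00] 61.41261510856637
[2.90581712e+00 7.93845874e-01 1.98935149e-04]
```

View pics/w20.png

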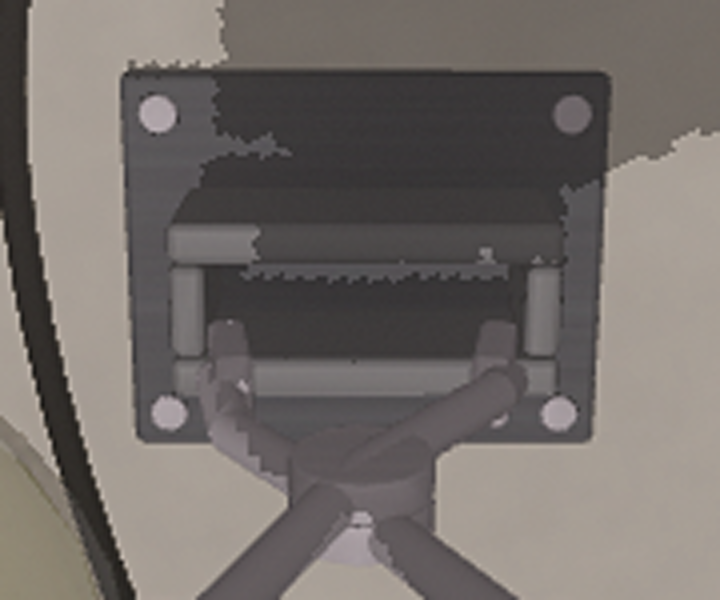

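Run:
```python
from h import *
f=grab_frame("wrist")
Z=lambda x,y:((x+.5)/4-.5+230,(y+.5)/4-.5+140)
for n,p,z in [("pk +x",(365,263),143.4),("pk -x",(365,358),143.4),("pk L",(205,310),143.4),("pk R",(525,310),143.4),("tipfront",(228,320),101.5),("tipL out",(211,322),101.5),("tipR out",(517,322),101.5)]:
    print(n,tool(f,Z(*p),z).round(1))
```

```text
pk +x [ 13.2   0.6 143.4]
pk -x [ -5.2   0.6 143.4]
pk L [  4.2 -29.3 143.4]
pk R [  4.2  30.6 143.4]
tipfront [ 13.9 -21.4 101.5]
tipL out [ 13.6 -24.2 101.5]
tipR out [ 13.5  24.9 101.5]
```

Run:
```python
from h import *
f=grab_frame("scene");cv2.imwrite("pics/s20.png",cv2.resize(f["img"][170:310,220:380],None,fx=5,fy=4.2,interpolation=cv2.INTER_CUBIC))
f=grab_frame("wrist");cv2.imwrite("pics/w20b.png",f["img"])
```

```text
(no output)
```

View pics/s20.png

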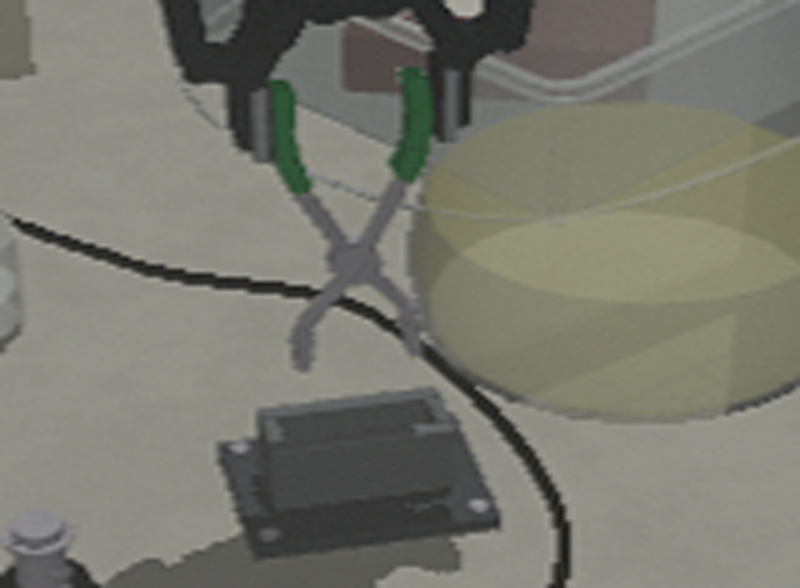

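View pics/w20b.png

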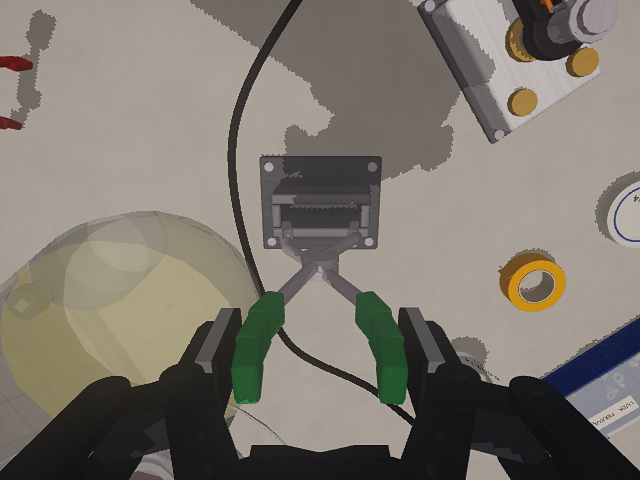

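Run:
```python
from h import *
o=get_obs();print(o["position"],o["orientation"])
fw=grab_frame("wrist");fs=grab_frame("scene");cw=cam(fw,o);cs=cam(fs)
R=Rn.from_euler('xyz',o["orientation"]).as_matrix()
def T(n,a,b):
    p,e=tri([cw,cs],[a,b]);print(n,p.round(1),"tool",(R.T@(p-o["position"])).round(1),np.round(e,1))
S=lambda x,y:((x+.5)/5-.5+220,(y+.5)/4.2-.5+170)
T("hub",(320.5,259),S(355,262))
T("tipR",(354,221),S(302,366)); T("tipL",(286.6,221),S(415,352))
T("rimR",(364,227),S(278,438))
T("htopR",(391,385),S(282,86));T("htopL",(247,385),S(412,72))
```

```text
[540.0900558  131.13440706 189.41851917] [3.14016051e+00 2.06276297e-03 2.72519623e+00]
hub [536.9 134.7 134.8] tool [ 4.5  1.9 54.6] [1.8 1.8]
tipR [540.  157.8  84.4] tool [ 11.1  24.2 105.1] [2.3 2.3]
tipL [521.4 118.   85.9] tool [ 12.  -19.7 103.5] [2. 2.]
rimR [561.9 159.2  28.8] tool [ -8.3  34.3 160.7] [1. 1.]
htopR [557.9 151.  221.9] tool [ -8.3  25.4 -32.4] [2.2 2.2]
htopL [532.7 111.1 228.4] tool [ -1.4 -21.3 -39. ] [1.8 1.8]
```

```bash
python3 -m handwheel '[{"offset":[0.02,0,0.05],"turn":[0,-0.01,0],"fingers":-0.44},{"offset":[0.04,0.002,0.13],"turn":[0,-0.02,0],"fingers":-0.44},{"offset":[0.04,0.002,0.2],"turn":[0,-0.02,0],"fingers":-0.44},{"offset":[0.04,0.002,0.2],"turn":[0,-0.02,0],"fingers":-0.44},{"offset":[0.04,0.002,0.2],"turn":[0,-0.02,0],"fingers":-0.44}]'|sed -n 1,5p
python3 - <<'E'
from h import *
o=get_obs();p=o["position"];print(p,o["orientation"],o["width"])
f=grab_frame("wrist");cv2.imwrite("pics/w21.png",cv2.resize(f["img"][140:290,230:410],None,fx=4,fy=4,interpolation=cv2.INTER_CUBIC))
f=grab_frame("scene");cv2.imwrite("pics/s21.png",cv2.resize(f["img"][170:310,220:380],None,fx=5,fy=4.2,interpolation=cv2.INTER_CUBIC))
E
```

```text
time_s: 22.55
position: [536.0, 132.3, 168.2]
orientation: [3.141, 0.063, 2.725]
ft_force: [-0.0, 0.5, -0.6]
width: 61.7
[536.02196441 132.31596658 168.21177744] [3.14117041 0.06292333 2.72451362] 61.66075423650674
```

View pics/w21.png

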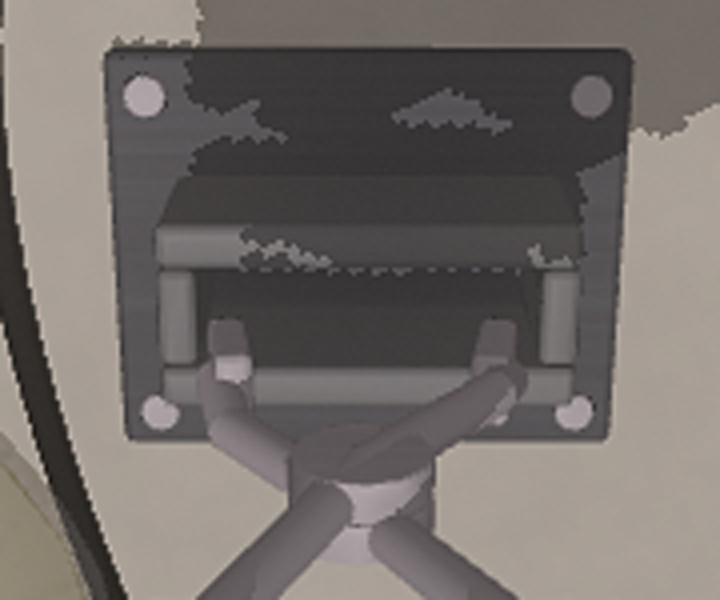

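View pics/s21.png

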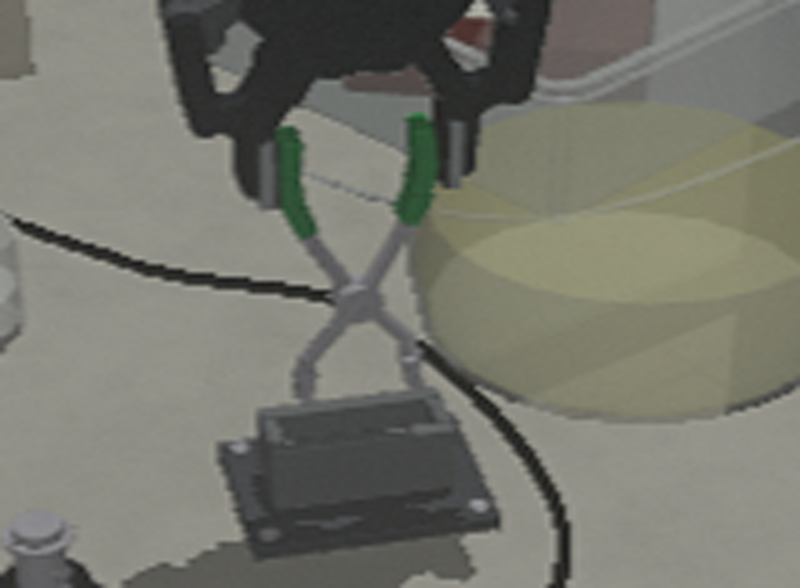

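```bash
cat > st.py <<'E'
from h import *
import sys
o=get_obs();f=grab_frame("wrist");c=cam(f,o);R=Rn.from_euler('xyz',o["orientation"]).as_matrix()
Z=lambda x,y:((x+.5)/4-.5+230,(y+.5)/4-.5+140)
yaw=o["orientation"][2];A=np.array([[np.cos(yaw),np.sin(yaw),0],[np.sin(yaw),-np.cos(yaw),0],[0,0,-1]]) # level tool axes
L=lambda p:(A@(p-o["position"])).round(1)
def rim(n,p):print(n,L(onz(c,Z(*p),45)))
def tp(n,p,z):print(n,L(R@tool(f,Z(*p),z)+o["position"]))
E
python3 - <<'E'
from st import *
rim("+x",(365,268));rim("-x",(365,366));rim("L",(196,315));rim("R",(541,315))
tp("tipL",(228,321),104);tp("tipR",(497,321),104);tp("tipL top",(234,358),86);tp("hub bottomfront",(362,425),58)
E
```

```text
+x [  9.6   0.6 123.4]
-x [ -8.4   0.7 123.4]
L [  1.1 -28.8 123.4]
R [  1.1  31.3 123.4]
tipL [  6.5 -21.6 104.6]
tipR [  6.5  21.9 104.6]
tipL top [  6.8 -19.3  86.6]
hub bottomfront [ 7.7  0.  58.6]
```

```bash
python3 -m handwheel '[{"offset":[0.006,0.01,0.1],"turn":[0,0,0],"fingers":-0.44},{"offset":[0.013,0.01,0.2],"turn":[0,0,0],"fingers":-0.44},{"offset":[0.019,0.01,0.3],"turn":[0,0,0],"fingers":-0.44},{"offset":[0.019,0.01,0.3],"turn":[0,0,0],"fingers":-0.44}]'|sed -n 1,5p
python3 - <<'E'
from h import *
o=get_obs();p=o["position"];print(p,o["orientation"],o["width"])
f=grab_frame("wrist");cv2.imwrite("pics/w22.png",cv2.resize(f["img"][140:290,230:410],None,fx=4,fy=4,interpolation=cv2.INTER_CUBIC))
E
```

```text
time_s: 23.2
position: [534.9, 133.0, 136.5]
orientation: [-3.14, 0.06, 2.725]
ft_force: [-0.0, -0.3, -0.8]
width: 61.3
[534.88274972 132.95976531 136.51031051] [-3.13997669  0.06046637  2.72545606] 61.28071916039035
```

View pics/w22.png

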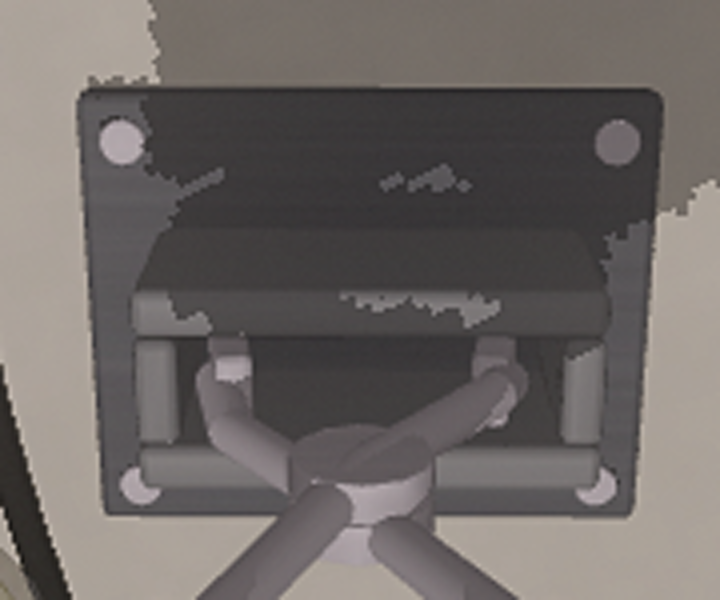

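```bash
python3 -m handwheel '[{"offset":[0.004,0,0.07],"turn":[0,0,0],"fingers":-0.44},{"offset":[0.009,0,0.14],"turn":[0,0,0],"fingers":-0.44},{"offset":[0.012,0,0.19],"turn":[0,0,0],"fingers":-0.44},{"offset":[0.012,0,0.19],"turn":[0,0,0],"fingers":-0.44}]'|sed -n 1,5p
python3 - <<'E'
from h import *
o=get_obs();p=o["position"];print(p,o["orientation"],o["ft_force"])
f=grab_frame("wrist");cv2.imwrite("pics/w23.png",f["img"])
f=grab_frame("scene");cv2.imwrite("pics/s23.png",cv2.resize(f["img"][170:310,220:380],None,fx=5,fy=4.2,interpolation=cv2.INTER_CUBIC))
E
```

```text
time_s: 23.75
position: [535.5, 133.2, 118.4]
orientation: [-3.141, 0.062, 2.725]
ft_force: [-0.3, -0.2, -1.1]
width: 61.4
[535.52669787 133.15433491 118.35238572] [-3.1408628   0.06187839  2.72525868] [-0.34281991 -0.17149611 -1.06801363]
```

View pics/w23.png

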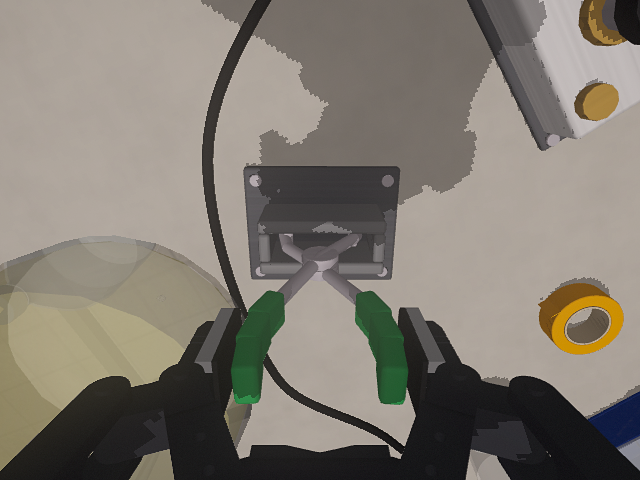

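View pics/s23.png

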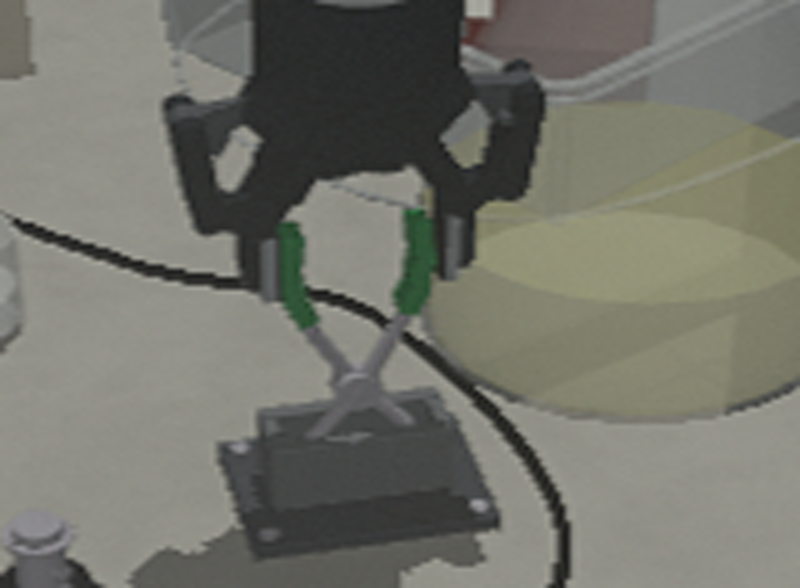

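```bash
python3 -m handwheel '[{"offset":[0.001,0,0.02],"turn":[0,0,0],"fingers":-0.44},{"offset":[0.002,0,0.035],"turn":[0,0,0],"fingers":-0.44},{"offset":[0.002,0,0.035],"turn":[0,0,0],"fingers":-0.44}]'|sed -n 1,5p; python3 -m handwheel '[{"offset":[0.001,0,0.02],"turn":[0,0,0],"fingers":-0.44},{"offset":[0.001,0,0.02],"turn":[0,0,0],"fingers":-0.44}]'|sed -n 1,5p
```

```text
time_s: 24.22
position: [536.1, 133.4, 115.6]
orientation: [3.141, 0.063, 2.725]
ft_force: [0.3, 0.2, -1.8]
width: 60.9
time_s: 24.48
position: [537.5, 133.6, 114.9]
orientation: [3.141, 0.065, 2.725]
ft_force: [-0.8, -0.7, 4.7]
width: 61.5
```

```bash
python3 -m handwheel '[{"offset":[0,0,0],"turn":[0,0,0],"fingers":-0.55},{"offset":[0,0,0],"turn":[0,0,0],"fingers":-0.7},{"offset":[0,0,0],"turn":[0,0,0],"fingers":-0.85},{"offset":[0,0,0],"turn":[0,0,0],"fingers":-1},{"offset":[0,0,0],"turn":[0,0,0],"fingers":-1}]'|sed -n 1,5p
python3 - <<'E'
from h import *
o=get_obs();p=o["position"];print(p,o["orientation"],o["ft_force"],o["width"])
f=grab_frame("wrist");cv2.imwrite("pics/w24.png",f["img"])
E
```

```text
time_s: 25.1
position: [536.0, 133.4, 113.5]
orientation: [3.141, 0.063, 2.725]
ft_force: [0.2, -0.4, 0.6]
width: 85.7
[536.04125406 133.38136129 113.48358013] [3.14149578 0.06282489 2.72515554] [ 0.23660338 -0.40900714  0.56267842] 85.65874614915388
```

View pics/w24.png

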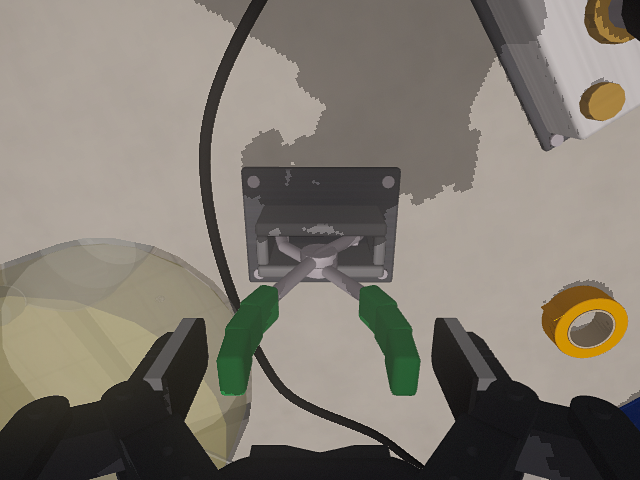

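```bash
python3 -m handwheel '[{"offset":[-0.013,0,-0.2],"turn":[0,0,0],"fingers":-1},{"offset":[-0.032,0,-0.5],"turn":[0,0,0],"fingers":-1},{"offset":[-0.05,0,-0.8],"turn":[0,0,0],"fingers":-1},{"offset":[-0.063,0,-1],"turn":[0,0,0],"fingers":-1},{"offset":[-0.063,0,-1],"turn":[0,0,0],"fingers":-1}]'|sed -n 1,5p; python3 -m handwheel '[{"offset":[-0.03,0,-0.5],"turn":[0,0,0],"fingers":-1},{"offset":[-0.06,0,-0.9],"turn":[0,0.02,0],"fingers":-1},{"offset":[-0.06,0,-0.9],"turn":[0,0.02,0],"fingers":-1}]'|sed -n 1,5p
python3 - <<'E'
from h import *
o=get_obs();p=o["position"];print(p,o["orientation"],o["ft_force"],o["width"])
np.save("w25.npy",np.r_[o["position"],o["orientation"]])
f=grab_frame("wrist");cv2.imwrite("pics/w25.png",f["img"])
print(green(f["img"]))
f=grab_frame("scene");cv2.imwrite("pics/s25.png",cv2.resize(f["img"][190:370,120:380],None,fx=3,fy=3,interpolation=cv2.INTER_CUBIC))
E
```

```text
time_s: 25.78
position: [537.4, 134.0, 216.0]
orientation: [3.139, 0.067, 2.725]
ft_force: [0.3, 0.2, -0.1]
width: 85.1
time_s: 26.15
position: [538.9, 133.0, 306.2]
orientation: [3.138, 0.003, 2.723]
ft_force: [-0.2, 0.3, -0.0]
width: 85.7
[538.85779838 132.99711261 306.21851713] [3.13802968 0.00338105 2.72261974] [-0.19518738  0.27937009 -0.02086454] 85.70718640952693
[([276, 201, 11, 19, 194], [280.7, 210.2]), ([348, 201, 11, 19, 192], [353.4, 210.0])]
```

View pics/w25.png

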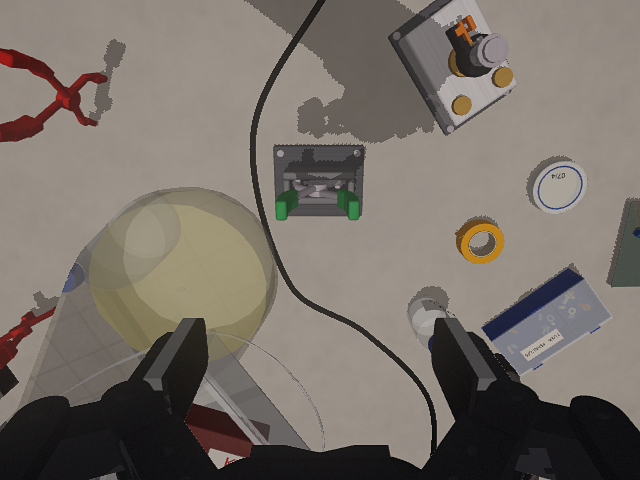

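View pics/s25.png

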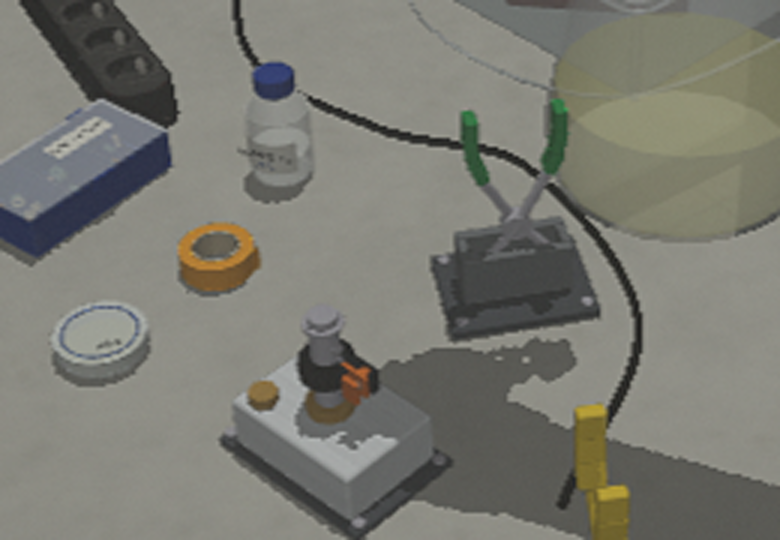

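Run:
```python
from h import *
o=get_obs();f=grab_frame("wrist");c=cam(f,o)
g=green(f["img"]);P=[onz(c,x[1],149) for x in g];print(P,(P[0]+P[1])/2)
print(close_job())
```

```text
[array([522.67812354, 107.2537913 , 149.        ]), array([545.74293013, 159.08574457, 149.        ])] [534.21052683 133.16976794 149.        ]
the job is handed in; nothing more can be done
None
```

I squeezed the clip shut with the pliers, put the pliers back in the stand and handed the job in at about 26 s of the 72 s allowed. The hand-in reports no verdict, so everything below comes from my own camera and force readings.

- **Taking the pliers out:** I gripped the handles at about 62 mm and lifted them clear of the stand with the clip still open. I then turned the hand about half a turn so the wrist camera looked at the ears from the front.
- **Closing the clip:** I closed the handles in small steps, looking after each one. The click came at a handle width of 35.8 mm. The picture showed the ears drawn together, about 18 mm over their outsides, with a small gap to both jaws. I opened the pliers straight away. I had no reading of the jaw force itself.
- **Putting the pliers back:** They had tilted about 0.06 rad in the grip, so I tilted the hand to correct this before lowering them. I felt the pocket floor at about 6 N, then opened the fingers and backed off.

**Last checks:**
- The pliers stand upright in the pocket. The middle of their handle tops is at about (534, 133) mm and the pocket centre at (537, 133) mm, so they are about 3 mm off.
- The clip looks shut in both the scene and wrist pictures.
- The bottle, tape and dish look unmoved, though I judged that by eye only.
- The gripper is open and about 150 mm above the pliers, touching nothing.

**What disagreed:** Position estimates from the different cameras differed by up to about 5 mm. For the clip and the pocket I aligned using the wrist camera alone.

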